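# Load the spark guard's beam and shut its gate

## Robot

A 6-joint arm with a two-finger parallel gripper is mounted at the origin on the work surface. World frame = base frame: x ahead of the robot, y to its left, z up, the work surface at z = 0. Lengths are in m, angles in rad, forces in N, time in s.
With the tool pointing down it reaches from about 0.325 to 0.875 m from the base axis. Payload 4.4 kg.
Tool frame: the origin (TCP) lies where the fingers leave the gripper's body, on its centre line; the fingertips stand 73 mm ahead of it and the grasp point (between the pads) lies 54 mm ahead of it (arm.tip_extent is the z of the fingertips in the tool frame, in m); z points along the fingers, y is the line along which they close (so a half turn about z gives the same grasp; the last joint's range is limited). The gripper opens to 85 mm and grips with 20 to 120 N. Pads are 22 mm wide; open, the fingers measure 114 mm over their backs; the gripper's body (76 mm by 85 mm) begins 54 mm behind the grasp point. The pads swing forward as they close: fully open they stand 13 mm farther back than shut.
Start: joints at [1.099, 0.207, 1.542, -0, 1.393, -0.15], TCP at [0.181, 0.546, 0.304] pointing down, gripper open.
Joint ranges: [-2.73, 2.73], [-0.86, 2.22], [0.23, 2.46], [-1.11, 4.25], [0.08, 2.63], [-2.82, 2.82]. Speed limits (rad/s): [2.79, 2.79, 3.14, 3.14, 3.14, 3.14].

## Interface

Orientations are given as a unit quaternion [x, y, z, w].
In Python, from plant import arm gives the robot as it stands.
- The arm moves only by the shell command python3 -m inch 'ROWS'. ROWS is JSON, a list of rows, each a list of 7 numbers: the shift along the tool's x, y, z scaled (see below), then the turn, a rotation vector about the tool's x, y, z scaled (see below), then the opening in per cent of the stroke, from 0 (shut) to 100 (fully open). In form: [[tx, ty, tz, wx, wy, wz, jaw], ...]. A call has exactly 10 rows; each row shifts and turns the commanded pose from where the row before left it, along the tool's axes as they then stand; what a row does not reach is not made up. The controller multiplies each number of a shift by 0.4 m and each number of a turn by 0.5 rad. A row lasts 1/10 s, in which the tool goes at most 50 mm and 8.59 degrees, less where a joint would pass 70% of its speed; a pose out of reach is approached as far as the arm can. A call with a number of a shift or a turn outside -1 to 1 is refused whole. A call with a gripper value outside its range is refused whole. The fingers move at their own pace and stop on an object; the grip force is fixed at half the most. Time passes only in rows, so rows that do not move let the fingers close, or fill a call up. It gives the time, the measured TCP pose, the force, the opening and the grip force at its end, in the units of the state.
- arm.get_obs(): the state, without advancing time (a new reading comes with each control period).
- arm.snapshot(name): name is "scene" or "side" or "wrist"; returns the picture (400x640x3 uint8, red, green, blue); there is no depth.
- arm.get_calibration(name): a dict with "K" (3x3 intrinsics, pixels), "camera_from_world" (4x4, takes a point from world to camera coordinates). Camera axes: x right, y down, z forward; pixel columns grow to the right and rows downward; lengths in m; the calibration is good to about 2 mm. A picture is of the moment at which its call begins: read the wrist's pose just before it. get_calibration takes no time and is no camera call; for the wrist camera it gives the pose at the moment of the call.
- arm.job_done(): hands the job in; it is judged then, once.
Trained networks look in the newest picture that a camera, given by its name, has taken for a name from the list of things; names that differ only in an ending like _2 or _b are one class to them, and where a whole thing is asked for, a point or a joint stands for the part that bears it (a point fixed in the world has none). Each returns a list of dicts, best first, with "conf" (0 to 1); they miss things now and then, are a little off and sometimes report something else, mostly with a low value. They report only what shows in the picture. A call takes as long as a camera call. They do not tell look-alikes from the thing itself.
- arm.spot_in(query, camera): "point" ([column, row] in pixels, amid what is visible of it).
- arm.place_of(query, camera): "point" ([column, row] in pixels: a listed point, or the origin of a listed thing).
The state is a dict: "t": time; "joint_positions": joint angles; "dq": joint speeds; "joint_torque": joint torques, N m; "ee_pos": TCP position; "orientation": TCP orientation; "ft_force": force on the tool from outside, world axes, zero at the start; "ft_torque": the same for the moment, N m; "gripper_width": finger opening in m; "gripper_force": force on a finger pad.
Only numpy, scipy, OpenCV 4.12 (cv2) and the standard library are available. Lean on these libraries where they do the work, as an engineer would, in place of code of your own. Each camera call takes 0.05 s, during which the arm holds its last target. There are 200 camera calls.

## Task

Take the finished pieces (the ones with a round boss) off the narrow beam in the spark guard and lay them in the shallow steel tray, then lay every plain box-section blank from the table on top of that beam, in a row, each lengthwise in line with the beam and centred across its width so that it rests there level. When all are loaded, push the guard's gate shut until it seats on its catch, and leave the other tools on the table where they are.

Things in the scene. Friction and masses are not known exactly. Their poses are not given: they have to be found in the camera images.
- blank1_mid (a point): plain steel box-section blank: square tube 36 x 36 mm, 60 mm long, about 0.19 kg, all four sides alike. This point is its very centre, 18 mm above its underside; own x runs along the 60 mm length. Not every blank is there on every start
- blank2_mid (a point): plain steel box-section blank: square tube 36 x 36 mm, 60 mm long, about 0.19 kg, all four sides alike. This point is its very centre, 18 mm above its underside; own x runs along the 60 mm length. Not every blank is there on every start
- blank3_mid (a point): plain steel box-section blank: square tube 36 x 36 mm, 60 mm long, about 0.19 kg, all four sides alike. This point is its very centre, 18 mm above its underside; own x runs along the 60 mm length. Not every blank is there on every start
- blank4_mid (a point): plain steel box-section blank: square tube 36 x 36 mm, 60 mm long, about 0.19 kg, all four sides alike. This point is its very centre, 18 mm above its underside; own x runs along the 60 mm length. Not every blank is there on every start
- done1_mid (a point): finished piece: the same 36 x 36 x 60 mm box section with a round boss (22 mm across, 16 mm high) welded on the middle of its upper side (own +z), about 0.23 kg. This point is the centre of the box section, 18 mm above its underside; own x runs along its length. It starts lying along the beam; two or three are there
- done2_mid (a point): finished piece: the same 36 x 36 x 60 mm box section with a round boss (22 mm across, 16 mm high) welded on the middle of its upper side (own +z), about 0.23 kg. This point is the centre of the box section, 18 mm above its underside; own x runs along its length. It starts lying along the beam; two or three are there
- done3_mid (a point): finished piece: the same 36 x 36 x 60 mm box section with a round boss (22 mm across, 16 mm high) welded on the middle of its upper side (own +z), about 0.23 kg. This point is the centre of the box section, 18 mm above its underside; own x runs along its length. It starts lying along the beam; two or three are there
- guard: low open-topped spark guard of sheet steel, fixed: it reaches from -195 mm (the gate end) to +249 mm along own x and 104 mm either way along own y, origin on the table under the middle of the beam, z up. Floor 4 mm thick, walls 4 mm thick and 55 mm high on the +y, -y and +x sides; the gate closes the -x side. Down its middle, along own x, runs the aluminium beam
- beam (a point): centre of the beam's top face. The beam is a solid bar 20 mm wide (own y), 350 mm long (own x), its top 30 mm above the table; axes as the guard's. A blank lying along it is wider than it by 8 mm on each side and tips off if it lies over 10 mm off the middle line
- gate (a joint): angle of the gate about its upright hinge, rad: 0 is shut, 1.6 fully open; it grows as the gate swings outward. It stays where it is left. The ball catch resists from about 0.08 rad and gives way near 0.04 rad at about 5 N pushed near the free edge, then draws the gate to 0 and holds it
- gate_hinge (a point): on the gate's hinge axis, 30 mm above the table, at the guard's -x, +y corner. Shut, the gate runs from here 206 mm along the guard's -y; seen from above it turns clockwise as it opens, so that at 1.57 it would stand out along the guard's -x. Gate: 5 mm thick about the line from hinge to free edge, from 5 to 53 mm above the table; its outer face is the one that faces the guard's -x when shut
- gate_edge (a point): middle of the gate's free upright edge, on the outer face, 30 mm above the table, 206 mm from the hinge
- tray: shallow open steel tray for finished pieces, fixed: 120 mm (own x) by 270 mm (own y), 22 mm high, walls and floor 4 to 5 mm. Origin at the centre of its underside on the table
- wrench: open-end wrench lying on the table; not part of the job, to be left alone
- hammer: hammer lying on the table; not part of the job, to be left alone
- brush: brush lying on the table; not part of the job, to be left alone
- stop: small steel stop block, 45 x 30 x 42 mm; not part of the job, to be left alone
- magnet: flat black magnet square, 90 x 90 x 17 mm; not part of the job, to be left alone
- tin: standing tin, 66 mm across, 110 mm high; not part of the job, to be left alone
- clamp: bar clamp lying flat, about 290 mm long; not part of the job, to be left alone
- pot: small open steel pot, 80 mm across, 50 mm high; not part of the job, to be left alone
Not all that is in view belongs to the job. Leave any pink or red look-alike of the part that bears blank1_mid alone.

How it is judged:
By the outcome, as a careful person would: the job done as asked, in the order asked, and still so for the second after the job is handed in, with the robot touching nothing.
Of done1, done2, done3 only 2 to 3 are there at a start; the rules pass over those that are not, and their reading is None.
Of blank1, blank2, blank3, blank4 only 2 to 4 are there at a start; the rules pass over those that are not, and their reading is None.
At some moment in a run one of blank1, blank2, blank3, blank4 may be knocked a few centimetres aside while the robot is not near it.
Once in a run the grip may slacken for a moment while it holds something.
It also fails if it takes over 210 s, if anything falls off the work surface, if the arm or the gripper's body presses on something with over 40 N, if the wrist force passes 120 N, or if a joint passes its speed limit or range.

## Working session

There is one attempt and no reset: what is moved stays moved. The work goes in short steps, Python scripts to look and compute and a shell command to move; the robot and the scene stay as the last step left them, time stands still between calls to the robot, and variables do not carry over. Pictures are saved under pics/ and viewed, at most 14 in all, crops included, and the job is handed in when it is done.

```bash
ls; mkdir -p pics; python3 - <<'E'
from plant import arm
import cv2
o=arm.get_obs(); print(o)
for n in("scene","side"):
    im=arm.snapshot(n); cv2.imwrite(f"pics/{n}0.png",im[:,:,::-1])
    c=arm.get_calibration(n); print(n,c)
    for q in("blank1_mid","done1_mid","beam","gate_hinge","gate_edge","tray","guard"):
        print(q,[(round(d['conf'],2),[round(v) for v in d['point']]) for d in arm.place_of(q,n)])
E
```

```text
pics
{'t': 0.0, 'joint_positions': array([ 1.09949489e+00,  2.07473660e-01,  1.54293832e+00, -4.20651049e-05,
        1.39349579e+00, -1.50525410e-01]), 'dq': array([ 9.47557465e-04, -1.31544301e-03,  5.06951179e-04, -6.81681381e-05,
       -7.88542319e-04,  1.22223125e-03]), 'joint_torque': array([ 3.93095515e-04, -3.83028066e+01, -2.91601110e+01, -2.10999501e-04,
        1.05062651e-02,  2.66797724e-05]), 'ee_pos': array([0.18106531, 0.54513207, 0.30270251]), 'orientation': array([ 1.59697459e-01,  9.87165326e-01, -1.10839298e-03, -3.34424498e-04]), 'ft_force': array([0.22980761, 0.59924474, 0.23774548]), 'ft_torque': array([ 0.0079177 , -0.00091456,  0.00580199]), 'gripper_force': 0.0, 'gripper_width': 0.08554534628283683}
scene {'K': array([[433.83523601,   0.        , 324.81856523],
       [  0.        , 433.83523601, 204.2885145 ],
       [  0.        ,   0.        ,   1.        ]]), 'camera_from_world': array([[ 0.64838394,  0.76128158, -0.0069735 , -0.32996963],
       [ 0.6467957 , -0.5556615 , -0.52239412, -0.30568234],
       [-0.40156393,  0.33420153, -0.85267564,  1.7343
[... 448 characters left out ...]
      , 431.07555365, 199.15440936],
       [  0.        ,   0.        ,   1.        ]]), 'camera_from_world': array([[ 0.96830578, -0.24975709,  0.00230344, -0.50310725],
       [-0.12822661, -0.50500527, -0.85353829,  0.11430828],
       [ 0.21434049,  0.8261907 , -0.52102503,  1.37368973],
       [ 0.        ,  0.        ,  0.        ,  1.        ]])}
blank1_mid [(0.97, [353, 290]), (0.72, [380, 263]), (0.7, [353, 190]), (0.65, [285, 221]), (0.48, [295, 256]), (0.41, [411, 220])]
done1_mid [(0.57, [356, 189])]
beam [(0.63, [343, 182]), (0.22, [342, 189])]
gate_hinge [(0.64, [325, 210])]
gate_edge [(0.96, [351, 248])]
tray [(0.83, [283, 192])]
guard [(0.63, [342, 186]), (0.48, [329, 256])]
```

View pics/scene0.png

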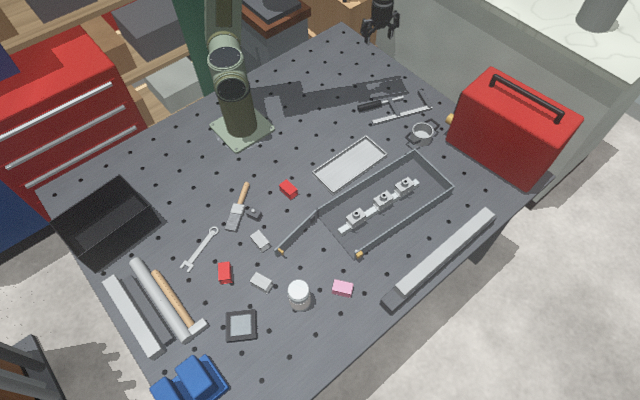

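View pics/side0.png

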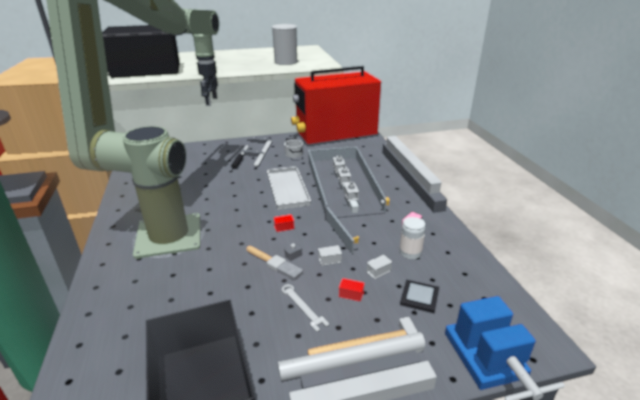

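The scene picture shows three bossed pieces on the beam at about (355,216), (383,200), (404,186). Two grey blanks lie at (260,240) and (261,282), and the red and pink boxes are look-alikes. The gate is open, with its edge at (279,252), and the tray is at (349,164).

```bash
cat > h.py <<'E'
import numpy as np, cv2
from plant import arm
from scipy.spatial.transform import Rotation as R
def ray(uv,c,z):
    T=c["camera_from_world"]; K=c["K"]; Rm=T[:3,:3]; o=-Rm.T@T[:3,3]
    d=Rm.T@np.linalg.solve(K,[uv[0],uv[1],1]); return (o+d*(z-o[2])/d[2])[:3]
def proj(p,c):
    T=c["camera_from_world"]; q=c["K"]@(T[:3,:3]@np.array(p,float)+T[:3,3]); return q[:2]/q[2]
def plan(xy,z,yaw=None):
    """tool-axes shift & turn (units) to put TCP at xy,z pointing down with tool y axis at yaw (mod pi)"""
    o=arm.get_obs(); r=R.from_quat(o["orientation"]); p=np.array(o["ee_pos"])
    d=r.inv().apply(np.array([xy[0],xy[1],z])-p)/0.4
    m=r.as_matrix(); cur=np.arctan2(m[1,1],m[0,1]); w=np.zeros(3)
    if yaw is not None:
        dy=(yaw-cur+np.pi/2)%np.pi-np.pi/2
        y=np.array([np.cos(cur+dy),np.sin(cur+dy),0]); zz=np.array([0,0,-1.]); x=np.cross(y,zz)
        w=(r.inv()*R.from_matrix(np.c_[x,y,zz])).as_rotvec()/0.5
    print("pos",p.round(4),"yaw",round(cur,3),"shift",d.round(3),"turn",w.round(3),"j6",o["joint_positions"][5].round(2),"t",o["t"])
def wimg(name,q):
    c=arm.get_calibration("wrist"); im=arm.snapshot("wrist"); cv2.imwrite(f"pics/{name}.png",im[:,:,::-1])
    return c,im
E
python3 - <<'E'
from h import *
c=arm.get_calibration("scene"); s=arm.get_calibration("side")
P=dict(b1=((260,240),.02),b2=((261,282),.02),d1=((355,219),.048),hingetop=((317,212),.053),edge=((279,250),.053),farcornL=((420,152),.055),farcornR=((453,187),.055),gR=((359,255),.03),trA=((314,165),.022),trB=((327,191),.022),trC=((386,152),.022),trD=((368,137),.022))
for k,(uv,z) in P.items(): print(k,ray(uv,c,z).round(3))
for uv in[(355,216),(383,199),(404,184)]: print(ray(uv,c,.064).round(3))
for k,uv,z in[("b1",(330,255),.02),("b2",(379,266),.02),("hinge",(325,210),.03),("edge",(351,248),.03)]: print(k,ray(uv,s,z).round(3))
w=arm.get_calibration("wrist"); T=w["camera_from_world"]; print("wristcam",(-T[:3,:3].T@T[:3,3]).round(3),w["K"][0])
print(arm.get_obs()["ee_pos"])
E
```

```text
b1 [ 0.463 -0.245  0.02 ]
b2 [ 0.585 -0.33   0.02 ]
d1 [0.621 0.038 0.048]
hingetop [ 0.519 -0.043  0.053]
edge [ 0.548 -0.226  0.053]
farcornL [0.57  0.408 0.055]
farcornR [0.751 0.381 0.055]
gR [ 0.721 -0.035  0.03 ]
trA [0.342 0.09  0.022]
trB [0.461 0.051 0.022]
trC [0.473 0.334 0.022]
trD [0.375 0.334 0.022]
[0.618 0.039 0.064]
[0.631 0.157 0.064]
[0.635 0.256 0.064]
b1 [ 0.464 -0.248  0.02 ]
b2 [ 0.586 -0.33   0.02 ]
hinge [ 0.506 -0.025  0.03 ]
edge [ 0.529 -0.244  0.03 ]
wristcam [0.118 0.566 0.373] [331.87255655   0.         320.14688377]
[0.18132688 0.54567743 0.3039364 ]
```

```bash
python3 - <<'E'
from h import *
plan((.52,.10),.40,0.05)
E
```

```text
pos [0.1813 0.5457 0.3039] yaw 1.25 shift [-1.155 -0.79  -0.24 ] turn [ 0.  -0.   2.4] j6 -0.15 t 0.8
```

```bash
python3 -m inch '[[-0.09,-0.062,-0.019,0,0,0,60],[-0.09,-0.062,-0.019,0,0,0,60],[-0.09,-0.062,-0.019,0,0,0,60],[-0.09,-0.062,-0.019,0,0,0,60],[-0.09,-0.062,-0.019,0,0,0,60],[-0.09,-0.062,-0.019,0,0,0,60],[-0.09,-0.062,-0.019,0,0,0,60],[-0.09,-0.062,-0.019,0,0,0,60],[-0.09,-0.062,-0.019,0,0,0,60],[-0.09,-0.062,-0.019,0,0,0,60]]'; python3 -m inch '[[-0.09,-0.062,-0.019,0,0,0,60],[-0.09,-0.062,-0.019,0,0,0,60],[-0.08,-0.05,-0.01,0,0,0,60],[0,0,0,0,0,0.28,60],[0,0,0,0,0,0.28,60],[0,0,0,0,0,0.28,60],[0,0,0,0,0,0.28,60],[0,0,0,0,0,0.28,60],[0,0,0,0,0,0.28,60],[0,0,0,0,0,0.28,60]]'; python3 -m inch '[[0,0,0,0,0,0.28,60],[0,0,0,0,0,0.16,60],[0,0,0,0,0,0,60],[0,0,0,0,0,0,60],[0,0,0,0,0,0,60],[0,0,0,0,0,0,60],[0,0,0,0,0,0,60],[0,0,0,0,0,0,60],[0,0,0,0,0,0,60],[0,0,0,0,0,0,60]]'
python3 - <<'E'
from h import *
plan((.52,.10),.40,0.05)
c,im=wimg("w1",None); np.save("w1.npy",c["camera_from_world"])
for q,z in(("done1_mid",.048),("blank1_mid",.018),("beam",.03),("gate_hinge",.03),("gate_edge",.03),("tray",0),("guard",0)):
    for d in arm.place_of(q,"wrist"): print(q,round(d['conf'],2),np.round(d['point']),ray(d['point'],c,z).round(4))
E
```

```text
t: 1.8
ee_pos: [0.4455, 0.1952, 0.3805]
orientation: [0.16, 0.987, 0.0, 0.0]
ft_force: [0.3, -0.2, -0.3]
gripper_width: 0.0514
gripper_force: 0.0
t: 2.8
ee_pos: [0.5215, 0.0979, 0.3991]
orientation: [0.608, 0.794, 0.0, 0.0]
ft_force: [0.8, 0.4, 1.1]
gripper_width: 0.0511
gripper_force: 0.0
t: 3.8
ee_pos: [0.5215, 0.098, 0.3991]
orientation: [0.689, 0.725, -0.0, -0.0]
ft_force: [0.5, 0.0, 0.1]
gripper_width: 0.0509
gripper_force: 0.0
pos [0.5215 0.098  0.3991] yaw 0.05 shift [ 0.005 -0.003 -0.002] turn [-0. -0.  0.] j6 -0.03 t 3.8
done1_mid 0.91 [394. 210.] [0.6202 0.0421 0.048 ]
blank1_mid 0.58 [210. 254.] [ 0.366  -0.0461  0.018 ]
beam 0.9 [404. 123.] [0.6261 0.1538 0.03  ]
gate_hinge 0.66 [307. 252.] [ 0.5076 -0.031   0.03  ]
gate_edge 0.4 [306. 250.] [ 0.5061 -0.028   0.03  ]
tray 0.66 [249.  79.] [0.4208 0.2005 0.    ]
guard 0.68 [399. 124.] [0.6259 0.1517 0.    ]
```

View pics/w1.png

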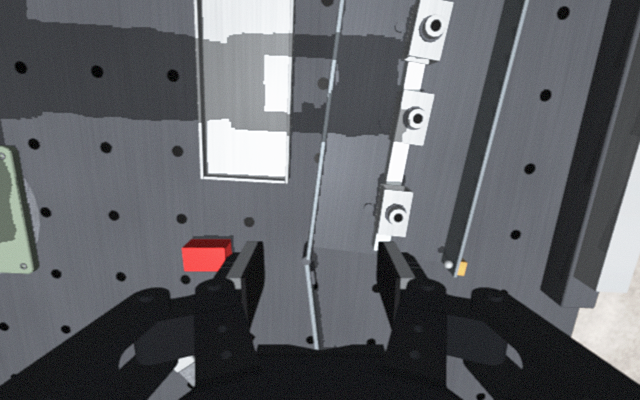

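The wrist view shows the bosses at about (398,215), (417,118) and (435,26). The tray's near corners are at (202,180) and (287,183), the hinge is at (308,255), and the free wall ends at (449,265).

```bash
python3 - <<'E'
from h import *
c=dict(K=arm.get_calibration("wrist")["K"],camera_from_world=np.load("w1.npy"))
for n,uv,z in[("boss1",(398,215),.082),("boss2",(417,118),.082),("boss3",(435,26),.082),("trayL",(202,179),.022),("trayR",(287,182),.022),("trayL0",(201,2),.022),("trayR0",(292,2),.022),("hinge",(309,254),.053),("wallend",(450,262),.055),("wallfar",(523,2),.055),("hwallfar",(341,2),.055),("beamL",(396,180),.03),("beamR",(403,180),.03),
 ("beam2",(414,75),.03),("beamnear",(383,248),.03)]: print(n,ray(uv,c,z).round(4))
im=arm.snapshot("wrist")
cv2.imwrite("pics/w1c.png",cv2.resize(im[0:280,290:480,::-1],None,fx=3,fy=3)[:600*2][:, :])
for q,z in(("boss",0),):pass
E
python3 - <<'E'
import cv2
im=cv2.imread("pics/w1c.png"); print(im.shape); cv2.imwrite("pics/w1c.png",cv2.resize(im,None,fx=2/3,fy=2/3,interpolation=cv2.INTER_AREA))
E
```

```text
boss1 [0.6179 0.046  0.082 ]
boss2 [0.6267 0.1613 0.082 ]
boss3 [0.6339 0.2562 0.082 ]
trayL [0.3599 0.0658 0.022 ]
trayR [0.4762 0.0675 0.022 ]
trayL0 [0.3679 0.2827 0.022 ]
trayR0 [0.477  0.2881 0.022 ]
hinge [ 0.5112 -0.0239  0.053 ]
wallend [ 0.7028 -0.0252  0.055 ]
wallfar [0.7363 0.2916 0.055 ]
hwallfar [0.5343 0.2815 0.055 ]
beamL [0.6233 0.0792 0.03  ]
beamR [0.6328 0.0797 0.03  ]
beam2 [0.6312 0.2125 0.03  ]
beamnear [ 0.6156 -0.0198  0.03  ]
(840, 570, 3)
```

View pics/w1c.png

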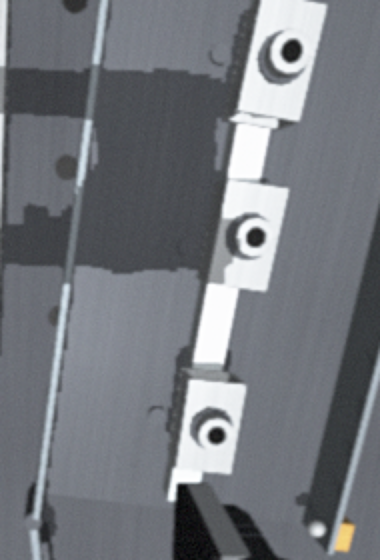

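```bash
python3 - <<'E'
from h import *
plan((.618,.046),.16,-0.085)
E
```

```text
pos [0.5215 0.098  0.3991] yaw 0.05 shift [-0.142  0.234  0.598] turn [ 0.   -0.    0.27] j6 -0.03 t 4.25
```

```bash
python3 -m inch '[[-0.0237,0.039,0.1,0,0,0,85],[-0.0237,0.039,0.1,0,0,0,85],[-0.0237,0.039,0.1,0,0,0,85],[-0.0237,0.039,0.1,0,0,0,85],[-0.0237,0.039,0.1,0,0,0,85],[-0.0237,0.039,0.1,0,0,0,85],[0,0,0,0,0,0.27,85],[0,0,0,0,0,0,85],[0,0,0,0,0,0,85],[0,0,0,0,0,0,85]]'
python3 - <<'E'
from h import *
plan((.618,.046),.105,-0.085)
c,im=wimg("w2",None); np.save("w2.npy",c["camera_from_world"])
for q,z in(("done1_mid",.048),("beam",.03)):
    for d in arm.place_of(q,"wrist"): print(q,round(d['conf'],2),np.round(d['point']),ray(d['point'],c,z).round(4))
E
```

```text
t: 5.25
ee_pos: [0.6188, 0.046, 0.1611]
orientation: [0.736, 0.677, 0.001, 0.001]
ft_force: [0.1, 0.0, -0.4]
gripper_width: 0.0728
gripper_force: 0.0
pos [0.6188 0.046  0.1611] yaw -0.083 shift [-0.    -0.002  0.14 ] turn [ 0.007 -0.     0.004] j6 0.02 t 5.25
done1_mid 0.61 [323. 233.] [0.6193 0.0423 0.048 ]
```

View pics/w2.png

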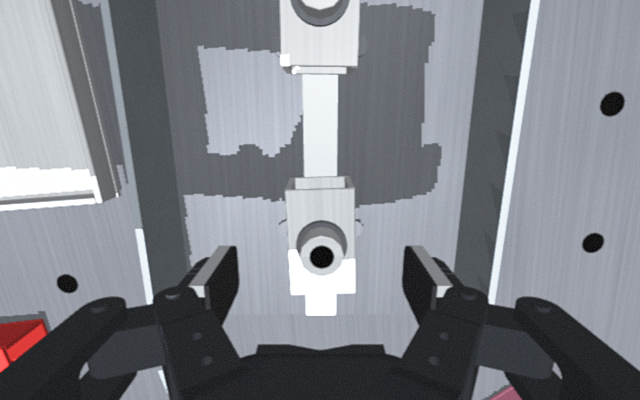

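The piece is centred between the open fingers, with its boss at (322,255). The beam runs straight up the picture at column 320, so the yaw is right.

```bash
python3 -m inch '[[0,0,0.047,0,0,0,85],[0,0,0.047,0,0,0,85],[0,0,0.046,0,0,0,85],[0,0,0,0,0,0,85],[0,0,0,0,0,0,0],[0,0,0,0,0,0,0],[0,0,0,0,0,0,0],[0,0,0,0,0,0,0],[0,0,0,0,0,0,0],[0,0,0,0,0,0,0]]'; python3 -m inch '[[0,0,-0.05,0,0,0,0],[0,0,-0.05,0,0,0,0],[0,0,-0.1,0,0,0,0],[0,0,-0.05,0,0,0,0],[0,0,0,0,0,0,0],[0,0,0,0,0,0,0],[0,0,0,0,0,0,0],[0,0,0,0,0,0,0],[0,0,0,0,0,0,0],[0,0,0,0,0,0,0]]'
python3 - <<'E'
from h import *
c=dict(K=arm.get_calibration("wrist")["K"],camera_from_world=np.load("w2.npy"))
for uv in[(302.5,174),(338.5,174),(305,76),(337,76),(305,312),(336.5,312)]: print(ray(uv,c,.03).round(4))
for uv in [(321.5,254),(320,8)]: print("boss",ray(uv,c,.082).round(4))
plan((.419,.115),.19,-.02)
E
```

```text
t: 6.4
ee_pos: [0.6193, 0.0458, 0.1051]
orientation: [0.737, 0.676, 0.001, 0.001]
ft_force: [0.6, 0.8, 5.7]
gripper_width: 0.0352
gripper_force: 60.2
t: 7.4
ee_pos: [0.6174, 0.0458, 0.202]
orientation: [0.737, 0.676, -0.001, -0.001]
ft_force: [0.3, -0.2, -1.7]
gripper_width: 0.0354
gripper_force: 59.9
[0.6097 0.0749 0.03  ]
[0.6316 0.073  0.03  ]
[0.6165 0.1309 0.03  ]
[0.6346 0.1294 0.03  ]
[ 0.6021 -0.0209  0.03  ]
[ 0.6236 -0.0227  0.03  ]
boss [0.6184 0.0444 0.082 ]
boss [0.6266 0.1507 0.082 ]
pos [0.6174 0.0458 0.202 ] yaw -0.085 shift [ 0.13  -0.509  0.031] turn [-0.004 -0.    -0.13 ] j6 0.02 t 7.4
```

```bash
python3 -m inch '[[0.026,-0.102,0.006,0,0,0,0],[0.026,-0.102,0.006,0,0,0,0],[0.026,-0.102,0.006,0,0,0,0],[0.026,-0.102,0.006,0,0,0,0],[0.026,-0.102,0.006,0,0,0,0],[0,0,0,0,0,-0.13,0],[0,0,0,0,0,0,0],[0,0,0,0,0,0,0],[0,0,0,0,0,0,0],[0,0,0,0,0,0,0]]'
python3 - <<'E'
from h import *
plan((.419,.115),.081,-.02); print(arm.get_obs()["gripper_width"])
c,im=wimg("w3",None); np.save("w3.npy",c["camera_from_world"])
E
```

```text
t: 8.4
ee_pos: [0.4201, 0.1147, 0.1915]
orientation: [0.715, 0.7, 0.0, 0.0]
ft_force: [-0.5, -0.4, -2.9]
gripper_width: 0.0351
gripper_force: 60.2
pos [0.4201 0.1147 0.1915] yaw -0.021 shift [ 0.001 -0.003  0.276] turn [ 0.002 -0.    -0.003] j6 0.09 t 8.4
0.03508453559218997
```

View pics/w3.png

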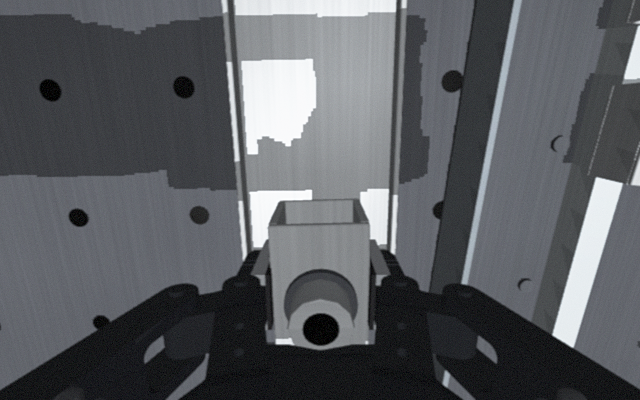

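The held piece hangs straight over the tray: its walls are at columns 236 and 397, and the piece is at 320.

```bash
python3 -m inch '[[0,0,0.09,0,0,0,0],[0,0,0.09,0,0,0,0],[0,0,0.06,0,0,0,0],[0,0,0.036,0,0,0,0],[0,0,0,0,0,0,0],[0,0,0,0,0,0,58],[0,0,0,0,0,0,58],[0,0,0,0,0,0,58],[0,0,0,0,0,0,58],[0,0,0,0,0,0,58]]'; python3 -m inch '[[0,0,-0.05,0,0,0,58],[0,0,-0.1,0,0,0,58],[0,0,-0.1,0,0,0,58],[0,0,-0.05,0,0,0,58],[0,0,0,0,0,0,85],[0,0,0,0,0,0,85],[0,0,0,0,0,0,85],[0,0,0,0,0,0,85],[0,0,0,0,0,0,85],[0,0,0,0,0,0,85]]'
python3 - <<'E'
from h import *
plan((.627,.161),.20,-.083)
E
```

```text
t: 9.45
ee_pos: [0.4192, 0.115, 0.081]
orientation: [0.714, 0.7, 0.0, 0.0]
ft_force: [0.7, 0.4, -0.2]
gripper_width: 0.0498
gripper_force: 0.0
t: 10.45
ee_pos: [0.4186, 0.1149, 0.1999]
orientation: [0.714, 0.7, -0.001, -0.001]
ft_force: [-0.2, 0.3, 0.3]
gripper_width: 0.0726
gripper_force: 0.0
pos [0.4186 0.1149 0.1999] yaw -0.02 shift [ 0.126  0.519 -0.001] turn [-0.003  0.     0.126] j6 0.09 t 10.45
```

```bash
python3 -m inch '[[0.025,0.104,0,0,0,0,85],[0.025,0.104,0,0,0,0,85],[0.025,0.104,0,0,0,0,85],[0.025,0.104,0,0,0,0,85],[0.026,0.103,0,0,0,0,85],[0,0,0.06,0,0,0.126,85],[0,0,0.05,0,0,0,85],[0,0,0,0,0,0,85],[0,0,0,0,0,0,85],[0,0,0,0,0,0,85]]'
python3 - <<'E'
from h import *
plan((.627,.161),.105,-0.083)
c,im=wimg("w4",None); np.save("w4.npy",c["camera_from_world"])
for q,z in(("done1_mid",.048),("beam",.03)):
    for d in arm.place_of(q,"wrist"): print(q,round(d['conf'],2),np.round(d['point']),ray(d['point'],c,z).round(4))
E
```

```text
t: 11.45
ee_pos: [0.6282, 0.1613, 0.158]
orientation: [0.736, 0.677, 0.001, 0.001]
ft_force: [1.1, -0.3, -0.8]
gripper_width: 0.0725
gripper_force: 0.0
pos [0.6282 0.1613 0.158 ] yaw -0.083 shift [-0.001 -0.003  0.132] turn [ 0.004 -0.001  0.   ] j6 0.2 t 11.45
done1_mid 0.79 [ 31. 309.] [0.4468 0.1245 0.048 ]
```

View pics/w4.png

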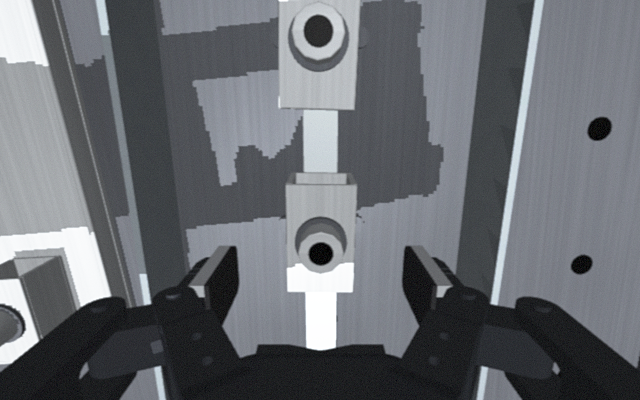

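Piece 2 is centred between the fingers, and piece 3's boss is at (318,30).

```bash
python3 -m inch '[[0,0,0.05,0,0,0,85],[0,0,0.05,0,0,0,85],[0,0,0.032,0,0,0,85],[0,0,0,0,0,0,85],[0,0,0,0,0,0,0],[0,0,0,0,0,0,0],[0,0,0,0,0,0,0],[0,0,0,0,0,0,0],[0,0,0,0,0,0,0],[0,0,0,0,0,0,0]]'; python3 -m inch '[[0,0,-0.05,0,0,0,0],[0,0,-0.05,0,0,0,0],[0,0,-0.1,0,0,0,0],[0,0,-0.05,0,0,0,0],[0,0,0,0,0,0,0],[0,0,0,0,0,0,0],[0,0,0,0,0,0,0],[0,0,0,0,0,0,0],[0,0,0,0,0,0,0],[0,0,0,0,0,0,0]]'
python3 - <<'E'
from h import *
c=dict(K=arm.get_calibration("wrist")["K"],camera_from_world=np.load("w4.npy"))
print("boss3",ray((318,30),c,.082),"boss2",ray((320.5,253),c,.082))
for uv in[(302.5,170),(338,170),(304.5,112),(337,112),(305,340),(336.5,340)]: print(ray(uv,c,.03).round(4))
plan((.421,.202),.19,-.02)
E
```

```text
t: 12.6
ee_pos: [0.6287, 0.1614, 0.1056]
orientation: [0.736, 0.677, 0.001, 0.001]
ft_force: [0.1, -0.4, 5.3]
gripper_width: 0.0353
gripper_force: 61.4
t: 13.6
ee_pos: [0.6271, 0.1611, 0.2028]
orientation: [0.736, 0.677, -0.001, -0.001]
ft_force: [0.3, 0.1, -2.2]
gripper_width: 0.035
gripper_force: 64.3
boss3 [0.63432472 0.25740065 0.082     ] boss2 [0.627359   0.16161614 0.082     ]
[0.6193 0.1932 0.03  ]
[0.6405 0.1914 0.03  ]
[0.6237 0.2266 0.03  ]
[0.6423 0.225  0.03  ]
[0.6095 0.0745 0.03  ]
[0.6313 0.0727 0.03  ]
pos [0.6271 0.1611 0.2028] yaw -0.083 shift [ 0.059 -0.522  0.033] turn [-0.004  0.001 -0.126] j6 0.2 t 13.6
```

```bash
python3 -m inch '[[0.012,-0.104,0.006,0,0,0,0],[0.012,-0.104,0.006,0,0,0,0],[0.012,-0.104,0.006,0,0,0,0],[0.012,-0.104,0.006,0,0,0,0],[0.012,-0.105,0.006,0,0,0,0],[0,0,0,0,0,-0.126,0],[0,0,0,0,0,0,0],[0,0,0,0,0,0,0],[0,0,0,0,0,0,0],[0,0,0,0,0,0,0]]'
python3 - <<'E'
from h import *
plan((.421,.202),.081,-.02); print(arm.get_obs()["gripper_width"])
E
```

```text
t: 14.6
ee_pos: [0.423, 0.2023, 0.1922]
orientation: [0.715, 0.7, 0.0, 0.0]
ft_force: [0.0, 0.7, -2.6]
gripper_width: 0.0351
gripper_force: 64.6
pos [0.423  0.2023 0.1922] yaw -0.021 shift [-0.001 -0.005  0.278] turn [ 0.002 -0.    -0.003] j6 0.28 t 14.6
0.03512323961738333
```

```bash
python3 -m inch '[[0,-0.005,0.09,0,0,0,0],[0,0,0.09,0,0,0,0],[0,0,0.06,0,0,0,0],[0,0,0.038,0,0,0,0],[0,0,0,0,0,0,0],[0,0,0,0,0,0,58],[0,0,0,0,0,0,58],[0,0,0,0,0,0,58],[0,0,0,0,0,0,58],[0,0,0,0,0,0,58]]'; python3 -m inch '[[0,0,-0.05,0,0,0,58],[0,0,-0.1,0,0,0,58],[0,0,-0.1,0,0,0,58],[0,0,-0.05,0,0,0,58],[0,0,0,0,0,0,85],[0,0,0,0,0,0,85],[0,0,0,0,0,0,85],[0,0,0,0,0,0,85],[0,0,0,0,0,0,85],[0,0,0,0,0,0,85]]'
python3 - <<'E'
from h import *
plan((.635,.257),.20,-.083)
E
```

```text
t: 15.6
ee_pos: [0.4201, 0.2025, 0.081]
orientation: [0.714, 0.7, 0.0, 0.0]
ft_force: [0.1, -0.6, -0.3]
gripper_width: 0.0498
gripper_force: 0.0
t: 16.6
ee_pos: [0.4194, 0.2023, 0.1998]
orientation: [0.714, 0.7, -0.001, -0.0]
ft_force: [-0.0, -0.4, -0.4]
gripper_width: 0.0726
gripper_force: 0.0
pos [0.4194 0.2023 0.1998] yaw -0.02 shift [ 0.147  0.536 -0.001] turn [-0.003  0.001  0.126] j6 0.28 t 16.6
```

```bash
python3 -m inch '[[0.029,0.107,0,0,0,0,85],[0.029,0.107,0,0,0,0,85],[0.029,0.107,0,0,0,0,85],[0.029,0.107,0,0,0,0,85],[0.03,0.107,0,0,0,0,85],[0,0,0.06,0,0,0.126,85],[0,0,0.05,0,0,0,85],[0,0,0,0,0,0,85],[0,0,0,0,0,0,85],[0,0,0,0,0,0,85]]'
python3 - <<'E'
from h import *
plan((.635,.257),.105,-0.083)
E
```

```text
t: 17.6
ee_pos: [0.6356, 0.2568, 0.1581]
orientation: [0.736, 0.677, 0.001, 0.001]
ft_force: [-0.0, 0.2, 0.1]
gripper_width: 0.0726
gripper_force: 0.0
pos [0.6356 0.2568 0.1581] yaw -0.083 shift [ 0.    -0.002  0.133] turn [ 0.004 -0.001  0.   ] j6 0.34 t 17.6
```

```bash
python3 -m inch '[[0,0,0.05,0,0,0,85],[0,0,0.05,0,0,0,85],[0,0,0.032,0,0,0,85],[0,0,0,0,0,0,85],[0,0,0,0,0,0,0],[0,0,0,0,0,0,0],[0,0,0,0,0,0,0],[0,0,0,0,0,0,0],[0,0,0,0,0,0,0],[0,0,0,0,0,0,0]]'; python3 -m inch '[[0,0,-0.05,0,0,0,0],[0,0,-0.05,0,0,0,0],[0,0,-0.1,0,0,0,0],[0,0,-0.05,0,0,0,0],[0,0,0,0,0,0,0],[0,0,0,0,0,0,0],[0,0,0,0,0,0,0],[0,0,0,0,0,0,0],[0,0,0,0,0,0,0],[0,0,0,0,0,0,0]]'
python3 - <<'E'
from h import *
plan((.423,.288),.19,-.02)
E
```

```text
t: 18.6
ee_pos: [0.6362, 0.2569, 0.1059]
orientation: [0.736, 0.677, 0.002, 0.001]
ft_force: [-0.5, 0.4, 6.6]
gripper_width: 0.0353
gripper_force: 61.3
t: 19.6
ee_pos: [0.6346, 0.2564, 0.2028]
orientation: [0.736, 0.677, -0.001, -0.0]
ft_force: [-0.4, 0.3, -2.2]
gripper_width: 0.0351
gripper_force: 60.7
pos [0.6346 0.2564 0.2028] yaw -0.083 shift [ 0.035 -0.534  0.033] turn [-0.003  0.001 -0.126] j6 0.34 t 19.6
```

```bash
python3 -m inch '[[0.007,-0.107,0.006,0,0,0,0],[0.007,-0.107,0.006,0,0,0,0],[0.007,-0.107,0.006,0,0,0,0],[0.007,-0.107,0.006,0,0,0,0],[0.007,-0.109,0.006,0,0,0,0],[0,0,0,0,0,-0.126,0],[0,0,0,0,0,0,0],[0,0,0,0,0,0,0],[0,0,0,0,0,0,0],[0,0,0,0,0,0,0]]'
python3 - <<'E'
from h import *
plan((.423,.288),.081,-.02); print(arm.get_obs()["gripper_width"])
E
```

```text
t: 20.6
ee_pos: [0.4232, 0.2883, 0.1922]
orientation: [0.715, 0.699, 0.0, 0.0]
ft_force: [0.5, 0.9, -2.5]
gripper_width: 0.0352
gripper_force: 61.0
pos [0.4232 0.2883 0.1922] yaw -0.021 shift [-0.001 -0.001  0.278] turn [ 0.002 -0.001 -0.003] j6 0.45 t 20.6
0.03519636812073321
```

```bash
python3 -m inch '[[0,0,0.09,0,0,0,0],[0,0,0.09,0,0,0,0],[0,0,0.06,0,0,0,0],[0,0,0.038,0,0,0,0],[0,0,0,0,0,0,0],[0,0,0,0,0,0,58],[0,0,0,0,0,0,58],[0,0,0,0,0,0,58],[0,0,0,0,0,0,58],[0,0,0,0,0,0,58]]'; python3 -m inch '[[0,0,-0.05,0,0,0,58],[0,0,-0.1,0,0,0,58],[0,0,-0.12,0,0,0,58],[0,0,-0.12,0,0,0,58],[0,0,-0.12,0,0,0,85],[0,0,-0.05,0,0,0,85],[0,0,0,0,0,0,85],[0,0,0,0,0,0,85],[0,0,0,0,0,0,85],[0,0,0,0,0,0,85]]'
python3 - <<'E'
from h import *
plan((.45,-.16),.33,-.02)
im=arm.snapshot("side");cv2.imwrite("pics/side1.png",im[:,:,::-1])
s=arm.get_calibration("side")
for d in arm.place_of("blank1_mid","side"): print(round(d['conf'],2),np.round(d['point']),ray(d['point'],s,.018).round(3))
im=arm.snapshot("scene");cv2.imwrite("pics/scene1.png",im[:,:,::-1])
s=arm.get_calibration("scene")
for d in arm.place_of("blank1_mid","scene"): print(round(d['conf'],2),np.round(d['point']),ray(d['point'],s,.018).round(3))
E
```

```text
t: 21.6
ee_pos: [0.4223, 0.2884, 0.081]
orientation: [0.714, 0.7, 0.0, 0.0]
ft_force: [-0.3, -0.3, -0.2]
gripper_width: 0.0497
gripper_force: 0.0
t: 22.6
ee_pos: [0.4211, 0.2878, 0.3023]
orientation: [0.714, 0.7, -0.002, -0.001]
ft_force: [0.3, 0.1, 0.6]
gripper_width: 0.0726
gripper_force: 0.0
pos [0.4211 0.2878 0.3023] yaw -0.02 shift [-1.118  0.094 -0.067] turn [-0.008  0.004 -0.   ] j6 0.45 t 22.6
0.7 [352. 286.] [ 0.488 -0.387  0.018]
0.68 [284. 225.] [ 0.36  -0.06   0.018]
0.59 [388. 266.] [ 0.611 -0.336  0.018]
0.41 [410. 224.] [ 0.758 -0.154  0.018]
0.75 [342. 285.] [ 0.759 -0.142  0.018]
0.56 [224. 272.] [ 0.482 -0.4    0.018]
0.5 [292. 189.] [ 0.368 -0.037  0.018]
0.49 [200. 247.] [ 0.354 -0.411  0.018]
```

View pics/scene1.png

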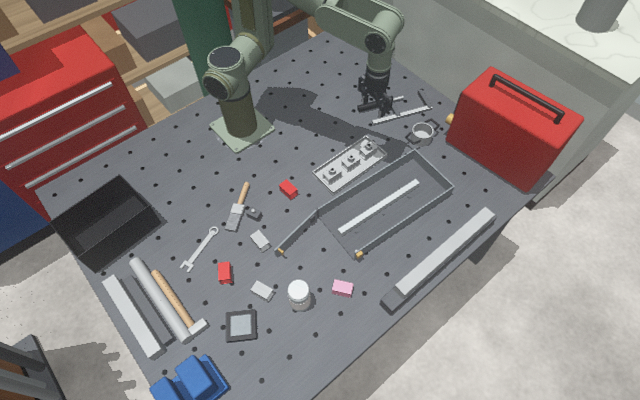

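All three finished pieces sit in the tray. The blank that was at (261,282) has been knocked to (262,290).

```bash
python3 -m inch '[[-0.108,0.02,-0.005,0,0,0,85],[-0.108,0.02,-0.005,0,0,0,85],[-0.108,0.02,-0.005,0,0,0,85],[-0.108,0.02,-0.005,0,0,0,85],[-0.108,0.02,-0.005,0,0,0,85],[-0.108,0.02,-0.005,0,0,0,85],[-0.108,0.02,-0.005,0,0,0,85],[-0.108,0.02,-0.005,0,0,0,85],[-0.108,0.02,-0.005,0,0,0,85],[-0.108,0.02,-0.005,0,0,0,85]]';python3 -m inch '[[-0.108,0.02,-0.005,0,0,0,85],[-0.108,0.02,-0.005,0,0,0,85],[-0.108,0.02,-0.005,0,0,0,85],[-0.108,0.02,-0.005,0,0,0,85],[-0.108,0.02,-0.005,0,0,0,85],[0,0,0,0,0,0,85],[0,0,0,0,0,0,85],[0,0,0,0,0,0,85],[0,0,0,0,0,0,85],[0,0,0,0,0,0,85]]'
python3 - <<'E'
from h import *
plan((.53,-.36),.33,-.02)
c,im=wimg("w5",None); np.save("w5.npy",c["camera_from_world"])
for d in arm.place_of("blank1_mid","wrist"): print(round(d['conf'],2),np.round(d['point']),ray(d['point'],c,.018).round(3))
E
```

```text
t: 23.8
ee_pos: [0.4934, -0.1471, 0.3246]
orientation: [0.714, 0.7, 0.0, -0.0]
ft_force: [0.7, 0.6, -0.1]
gripper_width: 0.0725
gripper_force: 0.0
t: 24.8
ee_pos: [0.5293, -0.3606, 0.335]
orientation: [0.714, 0.701, 0.0, 0.0]
ft_force: [0.7, 1.2, 0.4]
gripper_width: 0.0726
gripper_force: 0.0
pos [ 0.5293 -0.3606  0.335 ] yaw -0.018 shift [0.002 0.002 0.013] turn [0.    0.    0.003] j6 -0.71 t 24.8
0.58 [282. 202.] [ 0.482 -0.4    0.018]
```

View pics/w5.png

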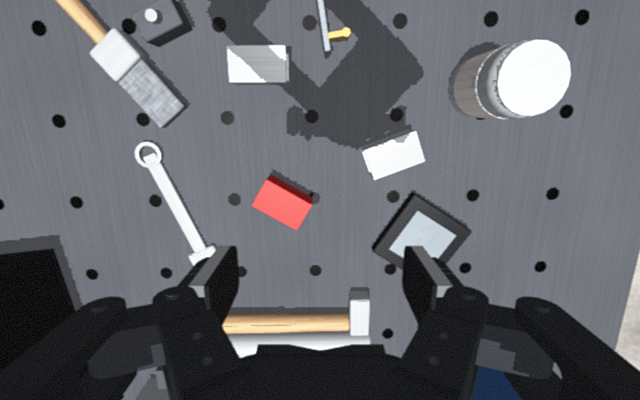

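The blanks show at about (258,64) and (394,155), clear of the tin at (520,80), the magnet and the red box at (283,203).

```bash
python3 - <<'E'
from h import *
c=dict(K=arm.get_calibration("wrist")["K"],camera_from_world=np.load("w5.npy"))
im=cv2.imread("pics/w5.png"); g=cv2.cvtColor(im,cv2.COLOR_BGR2GRAY)
for n,(x0,y0,x1,y1),th in(("b1",(215,30,300,95),150),("b2",(350,118,440,192),150)):
    m=(g[y0:y1,x0:x1]>th).astype(np.uint8); 
    cs,_=cv2.findContours(m,cv2.RETR_EXTERNAL,cv2.CHAIN_APPROX_NONE); k=max(cs,key=cv2.contourArea)
    ctr,sz,a=cv2.minAreaRect(k); print(n,np.array(ctr)+[x0,y0],sz,a)
    P=np.array([ray(p+np.array([x0,y0]),c,.036)[:2] for p in cv2.boxPoints((ctr,sz,a))]); print(P.round(4),P.mean(0))
    for z in(.036,.018): print(ray(np.array(ctr)+[x0,y0],c,z).round(4))
    e=[np.linalg.norm(P[i]-P[(i+1)%4]) for i in range(4)]; print(np.round(e,4)); i=int(np.argmax(e)); v=P[(i+1)%4]-P[i]; print("long dir",np.arctan2(v[1],v[0])%np.pi)
for n,q in(("b1",[(229,46),(287,44),(288,82),(230,84)]),("b2",[(362,153),(418,131),(425,159),(375,180)])):
    print(n,[ray(p,c,.036)[:2].round(3) for p in q])
T=c["camera_from_world"];print((-T[:3,:3].T@T[:3,3]).round(3))
crop=cv2.resize(im[25:195,210:440],None,fx=3.4,fy=3.4,interpolation=cv2.INTER_CUBIC); cv2.imwrite("pics/w5c.png",crop)
E
```

```text
b1 [257.19300842  63.7201767 ] (36.93845748901367, 61.68072509765625) 88.56790161132812
[[ 0.4343 -0.2292]
 [ 0.4973 -0.2289]
 [ 0.4967 -0.2645]
 [ 0.432  -0.2648]] [ 0.46507604 -0.24685204]
[ 0.4651 -0.2466  0.036 ]
[ 0.462  -0.2442  0.018 ]
[0.063  0.0356 0.0648 0.0357]
long dir 0.004916564479734653
b2 [393.76027679 155.52740097] (33.12264633178711, 59.33986282348633) 69.44395446777344
[[ 0.5727 -0.3379]
 [ 0.6328 -0.3165]
 [ 0.6477 -0.3506]
 [ 0.5863 -0.3731]] [ 0.60988908 -0.34452344]
[ 0.61   -0.3442  0.036 ]
[ 0.614  -0.3466  0.018 ]
[0.0638 0.0372 0.0653 0.0377]
long dir 0.35167647245453626
b1 [array([ 0.437, -0.229]), array([ 0.497, -0.228]), array([ 0.496, -0.265]), array([ 0.435, -0.266])]
b2 [array([ 0.575, -0.341]), array([ 0.635, -0.318]), array([ 0.645, -0.349]), array([ 0.59 , -0.371])]
[ 0.529 -0.296  0.404]
```

View pics/w5c.png

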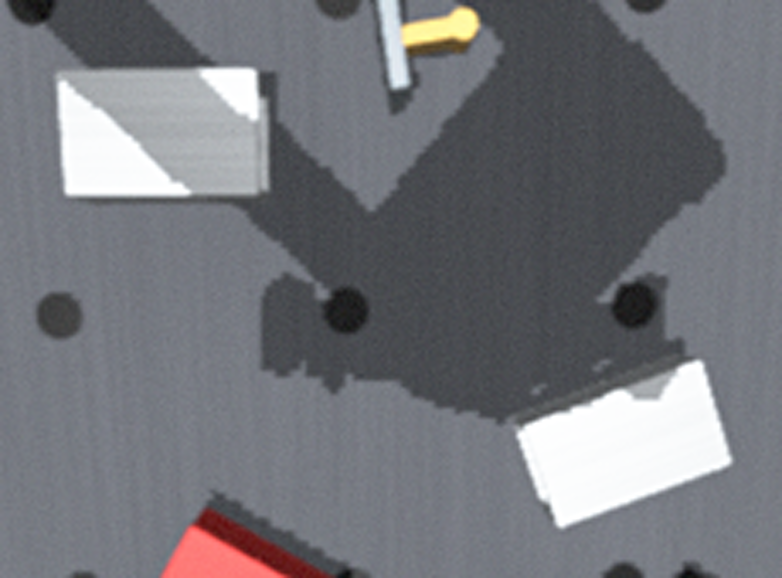

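```bash
python3 -m inch '[[0,0,0,0,0,0.29,85],[0,0,0,0,0,0.29,85],[0,0,0,0,0,0.29,85],[0,0,0,0,0,0.29,85],[0,0,0,0,0,0.29,85],[0,0,0,0,0,0.29,85],[0,0,0,0,0,0.29,85],[0,0,0,0,0,0.29,85],[0,0,0,0,0,0.29,85],[0,0,0,0,0,0.29,85]]'; python3 -m inch '[[0,0,0,0,0,0.2,85],[0,0,0,0,0,0,85],[0,0,0,0,0,0,85],[0,0,0,0,0,0,85],[0,0,0,0,0,0,85],[0,0,0,0,0,0,85],[0,0,0,0,0,0,85],[0,0,0,0,0,0,85],[0,0,0,0,0,0,85],[0,0,0,0,0,0,85]]'
python3 - <<'E'
from h import *
plan((.4645,-.247),.17,-1.57)
E
```

```text
t: 25.9
ee_pos: [0.5292, -0.3615, 0.3349]
orientation: [0.999, 0.048, 0.0, 0.0]
ft_force: [0.6, -0.2, 0.6]
gripper_width: 0.0727
gripper_force: 0.0
t: 26.9
ee_pos: [0.5291, -0.362, 0.3347]
orientation: [1.0, 0.0, -0.0, -0.0]
ft_force: [0.9, -0.1, -1.0]
gripper_width: 0.0726
gripper_force: 0.0
pos [ 0.5291 -0.362   0.3347] yaw -1.57 shift [-0.161 -0.288  0.412] turn [-0.  0.  0.] j6 0.84 t 26.9
```

```bash
python3 -m inch '[[-0.032,-0.058,0.082,0,0,0,85],[-0.032,-0.058,0.082,0,0,0,85],[-0.032,-0.058,0.082,0,0,0,85],[-0.032,-0.057,0.083,0,0,0,85],[-0.033,-0.057,0.083,0,0,0,85],[0,0,0,0,0,0,85],[0,0,0,0,0,0,85],[0,0,0,0,0,0,85],[0,0,0,0,0,0,85],[0,0,0,0,0,0,85]]'
python3 - <<'E'
from h import *
plan((.4645,-.247),.077,-1.57)
c,im=wimg("w6",None); np.save("w6.npy",c["camera_from_world"])
for q in("blank1_mid",):
  for d in arm.place_of(q,"wrist"): print(round(d['conf'],2),np.round(d['point']),ray(d['point'],c,.018).round(4))
E
```

```text
t: 27.9
ee_pos: [0.4659, -0.2483, 0.1716]
orientation: [1.0, 0.0, 0.001, 0.001]
ft_force: [-0.5, -0.6, 0.3]
gripper_width: 0.0725
gripper_force: 0.0
pos [ 0.4659 -0.2483  0.1716] yaw -1.571 shift [-0.004 -0.004  0.236] turn [ 0.005 -0.006 -0.001] j6 0.92 t 27.9
0.7 [539. 185.] [ 0.4816 -0.3996  0.018 ]
0.67 [ 64. 334.] [ 0.3636 -0.0496  0.018 ]
```

View pics/w6.png

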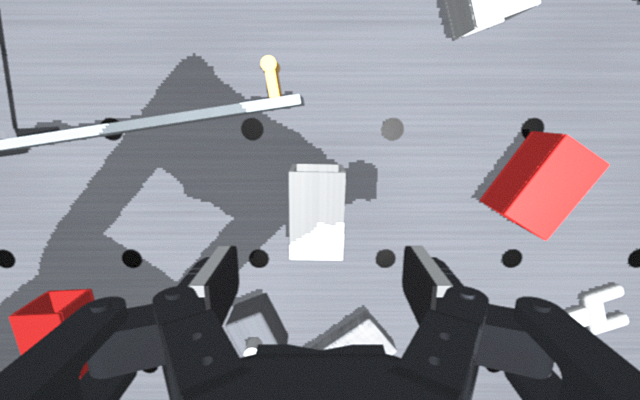

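```bash
python3 - <<'E'
from h import *
c=dict(K=arm.get_calibration("wrist")["K"],camera_from_world=np.load("w6.npy"))
for uv in((290,172),(345,172),(290,260),(344,260),(317,216)): print(ray(uv,c,.036).round(4))
for uv in((264,292),(228,318),(287,340)): print("stop",ray(uv,c,.042).round(4))
print("gate edge",ray((300,98),c,.053),ray((270,100),c,.053),ray((5,146),c,.053))
for uv in((365,308),(315,345)): print("brush",ray(uv,c,.02).round(4))
E
```

```text
[ 0.4941 -0.2301  0.036 ]
[ 0.494  -0.2645  0.036 ]
[ 0.4343 -0.2287  0.036 ]
[ 0.4343 -0.265   0.036 ]
[ 0.4652 -0.2469  0.036 ]
stop [ 0.4139 -0.2114  0.042 ]
stop [ 0.3941 -0.1859  0.042 ]
stop [ 0.3765 -0.2258  0.042 ]
gate edge [ 0.537581   -0.23801862  0.053     ] [ 0.53654324 -0.22172948  0.053     ] [ 0.51184783 -0.07226122  0.053     ]
brush [ 0.3875 -0.2828  0.02  ]
brush [ 0.355 -0.245  0.02 ]
```

The blank's centre comes out at (0.4645,-0.247), with 60 x 36 mm confirmed. The stop and brush lie clear of the fingers.

```bash
python3 -m inch '[[-0.002,-0.003,0.08,0,0,0,85],[0,0,0.08,0,0,0,85],[0,0,0.05,0,0,0,85],[0,0,0.026,0,0,0,85],[0,0,0,0,0,0,0],[0,0,0,0,0,0,0],[0,0,0,0,0,0,0],[0,0,0,0,0,0,0],[0,0,0,0,0,0,0],[0,0,0,0,0,0,0]]'; python3 -m inch '[[0,0,-0.05,0,0,0,0],[0,0,-0.05,0,0,0,0],[0,0,-0.1,0,0,0,0],[0,0,-0.1,0,0,0,0],[0,0,0,0,0,0,0],[0,0,0,0,0,0,0],[0,0,0,0,0,0,0],[0,0,0,0,0,0,0],[0,0,0,0,0,0,0],[0,0,0,0,0,0,0]]'
python3 - <<'E'
from h import *
plan((.6312,.20),.21,-.083)
E
```

```text
t: 29.0
ee_pos: [0.4649, -0.2465, 0.077]
orientation: [1.0, 0.0, 0.001, 0.001]
ft_force: [-0.0, -0.2, 6.4]
gripper_width: 0.0355
gripper_force: 61.4
t: 30.0
ee_pos: [0.4633, -0.2453, 0.1943]
orientation: [1.0, 0.0, -0.001, -0.001]
ft_force: [0.0, -0.6, -1.6]
gripper_width: 0.0353
gripper_force: 60.6
pos [ 0.4633 -0.2453  0.1943] yaw -1.57 shift [ 0.421 -1.113 -0.038] turn [-5.000e-03  1.000e-03 -2.974e+00] j6 0.92 t 30.0
```

```bash
python3 -m inch '[[0.038,-0.101,-0.005,0,0,0,0],[0.038,-0.101,-0.004,0,0,0,0],[0.038,-0.101,-0.004,0,0,0,0],[0.038,-0.101,-0.004,0,0,0,0],[0.038,-0.101,-0.004,0,0,0,0],[0.038,-0.101,-0.004,0,0,0,0],[0.038,-0.101,-0.004,0,0,0,0],[0.038,-0.101,-0.004,0,0,0,0],[0.038,-0.101,-0.004,0,0,0,0],[0.038,-0.101,-0.004,0,0,0,0]]'; python3 -m inch '[[0.041,-0.103,0,0,0,0,0],[0,0,0,0,0,-0.28,0],[0,0,0,0,0,-0.28,0],[0,0,0,0,0,-0.28,0],[0,0,0,0,0,-0.28,0],[0,0,0,0,0,-0.28,0],[0,0,0,0,0,-0.28,0],[0,0,0,0,0,-0.28,0],[0,0,0,0,0,-0.28,0],[0,0,0,0,0,-0.28,0]]'; python3 -m inch '[[0,0,0,0,0,-0.28,0],[0,0,0,0,0,-0.174,0],[0,0,0,0,0,0,0],[0,0,0,0,0,0,0],[0,0,0,0,0,0,0],[0,0,0,0,0,0,0],[0,0,0,0,0,0,0],[0,0,0,0,0,0,0],[0,0,0,0,0,0,0],[0,0,0,0,0,0,0]]'
python3 - <<'E'
from h import *
plan((.6312,.20),.108,-.083); print(arm.get_obs()["gripper_width"])
E
```

```text
t: 31.0
ee_pos: [0.6157, 0.1603, 0.2113]
orientation: [1.0, 0.0, -0.0, 0.0]
ft_force: [0.8, -0.0, -2.6]
gripper_width: 0.0351
gripper_force: 60.7
t: 32.0
ee_pos: [0.6316, 0.1996, 0.211]
orientation: [0.806, 0.592, -0.001, -0.0]
ft_force: [-0.6, 0.2, -1.9]
gripper_width: 0.0351
gripper_force: 61.1
t: 33.0
ee_pos: [0.6319, 0.1997, 0.2119]
orientation: [0.736, 0.677, 0.0, 0.0]
ft_force: [0.1, -0.5, -1.6]
gripper_width: 0.0351
gripper_force: 61.0
pos [0.6319 0.1997 0.2119] yaw -0.083 shift [ 0.001 -0.002  0.26 ] turn [ 0. -0. -0.] j6 0.26 t 33.0
0.035087294497444924
```

```bash
python3 -m inch '[[0,0,0.09,0,0,0,0],[0,0,0.08,0,0,0,0],[0,0,0.05,0,0,0,0],[0,-0.001,0.03,0,0,0,0],[0,-0.001,0.008,0,0,0,0],[0,0,0,0,0,0,0],[0,0,0,0,0,0,0],[0,0,0,0,0,0,0],[0,0,0,0,0,0,0],[0,0,0,0,0,0,0]]'
python3 - <<'E'
from h import *
plan((.6312,.20),.107,-.083); print(arm.get_obs()["gripper_width"])
E
```

```text
t: 34.0
ee_pos: [0.6314, 0.1999, 0.1094]
orientation: [0.736, 0.677, 0.001, 0.0]
ft_force: [-0.3, -0.5, -1.0]
gripper_width: 0.0352
gripper_force: 61.1
pos [0.6314 0.1999 0.1094] yaw -0.083 shift [ 0.    -0.001  0.006] turn [ 0.002 -0.001  0.   ] j6 0.26 t 34.0
0.035245017287037946
```

Release, rise, and look.

```bash
python3 -m inch '[[0,0,0.005,0,0,0,0],[0,0,0,0,0,0,0],[0,0,0,0,0,0,65],[0,0,0,0,0,0,65],[0,0,0,0,0,0,65],[0,0,0,0,0,0,65],[0,0,-0.04,0,0,0,65],[0,0,-0.1,0,0,0,65],[0,0,-0.1,0,0,0,65],[0,0,-0.1,0,0,0,65]]'; python3 -m inch '[[-0.12,0,0,0,0,0,85],[-0.12,0,0,0,0,0,85],[-0.12,0,0,0,0,0,85],[-0.1,0,0,0,0,0,85],[0,0,0,0,0,0,85],[0,0,0,0,0,0,85],[0,0,0,0,0,0,85],[0,0,0,0,0,0,85],[0,0,0,0,0,0,85],[0,0,0,0,0,0,85]]'
python3 - <<'E'
from h import *
plan((.50,-.33),.30,-1.57)
c,im=wimg("w7",None); np.save("w7.npy",c["camera_from_world"])
for d in arm.place_of("blank1_mid","wrist"): print(round(d['conf'],2),np.round(d['point']),ray(d['point'],c,.048).round(4))
E
```

```text
t: 35.0
ee_pos: [0.631, 0.1998, 0.2454]
orientation: [0.736, 0.677, 0.0, 0.0]
ft_force: [0.3, -0.1, -0.2]
gripper_width: 0.0556
gripper_force: 0.0
t: 36.0
ee_pos: [0.6158, 0.0174, 0.2426]
orientation: [0.735, 0.678, -0.0, -0.0]
ft_force: [1.1, 0.2, -0.7]
gripper_width: 0.0728
gripper_force: 0.0
pos [0.6158 0.0174 0.2426] yaw -0.081 shift [-0.889 -0.218 -0.143] turn [-0.     0.     2.977] j6 -0.03 t 36.0
0.68 [ 66. 269.] [ 0.3882 -0.0321  0.048 ]
```

View pics/w7.png

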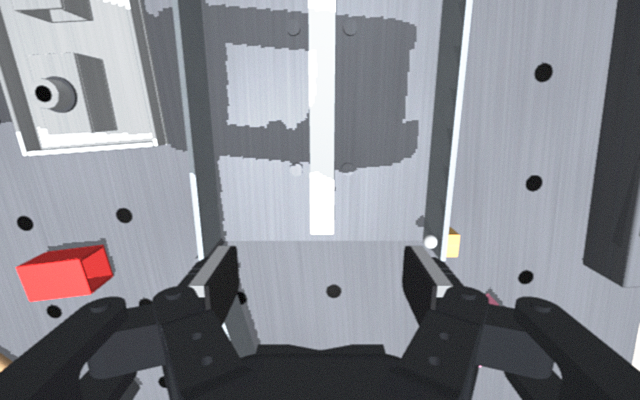

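The picture shows only the empty near part of the beam, central at column 322; the laid blank is out of view above it. Next I check the clearance between blank 2, the magnet and the tin.

```bash
python3 - <<'E'
from h import *
c=dict(K=arm.get_calibration("wrist")["K"],camera_from_world=np.load("w5.npy"))
for uv in((416,194),(470,231),(374,246)): print("magnet",ray(uv,c,.017).round(4))
print("tin",ray((534,78),c,.11).round(4))
im=arm.snapshot("scene"); s=arm.get_calibration("scene")
for d in arm.place_of("blank1_mid","scene"): print(round(d['conf'],2),np.round(d['point']),ray(d['point'],s,.018).round(3),ray(d['point'],s,.048).round(3))
plan((.58,-.33),.25,-1.24)
E
```

```text
magnet [ 0.6427 -0.3935  0.017 ]
magnet [ 0.7123 -0.442   0.017 ]
magnet [ 0.5938 -0.4597  0.017 ]
tin [ 0.7085 -0.2719  0.11  ]
0.82 [224. 271.] [ 0.476 -0.399  0.018] [ 0.491 -0.401  0.048]
0.77 [288. 190.] [ 0.364 -0.05   0.018] [ 0.381 -0.06   0.048]
0.53 [341. 288.] [ 0.763 -0.15   0.018] [ 0.771 -0.158  0.048]
0.49 [260. 288.] [ 0.598 -0.342  0.018] [ 0.61  -0.346  0.048]
pos [0.6158 0.0167 0.2426] yaw -0.083 shift [-0.871 -0.018 -0.019] turn [-0.     0.     2.315] j6 -0.03 t 36.2
```

```bash
python3 -m inch '[[-0.112,0.008,-0.002,0,0,0,65],[-0.112,0.008,-0.002,0,0,0,65],[-0.112,0.008,-0.002,0,0,0,65],[-0.112,0.008,-0.002,0,0,0,65],[-0.112,0.008,-0.002,0,0,0,65],[-0.112,0.008,-0.002,0,0,0,65],[-0.112,0.008,-0.002,0,0,0,65],[-0.112,0.008,-0.002,0,0,0,65],[0,0,0,0,0,0.29,65],[0,0,0,0,0,0.29,65]]'; python3 -m inch '[[0,0,0,0,0,0.29,65],[0,0,0,0,0,0.29,65],[0,0,0,0,0,0.29,65],[0,0,0,0,0,0.29,65],[0,0,0,0,0,0.29,65],[0,0,0,0,0,0.285,65],[0,0,0.08,0,0,0,65],[0,0,0,0,0,0,65],[0,0,0,0,0,0,65],[0,0,0,0,0,0,65]]'
python3 - <<'E'
from h import *
plan((.611,-.344),.17,-1.24)
c,im=wimg("w8",None); np.save("w8.npy",c["camera_from_world"])
E
```

```text
t: 37.2
ee_pos: [0.611, -0.3451, 0.2486]
orientation: [0.829, 0.56, -0.0, -0.0]
ft_force: [-0.5, 0.4, 0.4]
gripper_width: 0.0557
gripper_force: 0.0
t: 38.2
ee_pos: [0.612, -0.3432, 0.2182]
orientation: [0.986, 0.164, 0.0, 0.001]
ft_force: [0.4, 1.0, 0.9]
gripper_width: 0.0556
gripper_force: 0.0
pos [ 0.612  -0.3432  0.2182] yaw -1.24 shift [-0.003  0.001  0.12 ] turn [ 0.002 -0.002 -0.001] j6 0.61 t 38.2
```

View pics/w8.png

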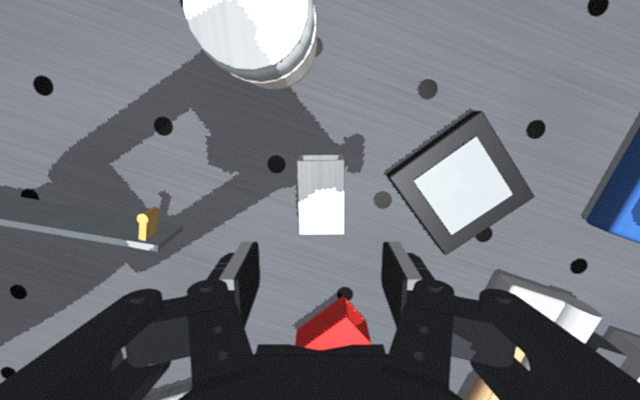

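The blank's top is at about (321,197), square to the fingers. The magnet's corner at (387,175) stays outside the right finger.

```bash
python3 - <<'E'
from h import *
c=dict(K=arm.get_calibration("wrist")["K"],camera_from_world=np.load("w8.npy"))
q=[ray(p,c,.036)[:2] for p in((298,160),(344,160),(345,234),(300,234))]; print(np.round(q,4)); m=np.mean(q,0); print(m)
k=ray((387,175),c,.017)[:2]-m; print("corner u,v",k@[.325,-.946],k@[.946,.325])
plan(m,.077,-1.24)
E
```

```text
[[ 0.6338 -0.3181]
 [ 0.6452 -0.3512]
 [ 0.5892 -0.3724]
 [ 0.5775 -0.3381]]
[ 0.61142264 -0.3449433 ]
corner u,v 0.05405678496234526 0.014753774663817542
pos [ 0.6122 -0.3433  0.2187] yaw -1.24 shift [-0.004  0.003  0.354] turn [ 0.004 -0.003 -0.001] j6 0.61 t 38.25
```

```bash
python3 -m inch '[[-0.003,0.003,0.1,0,0,0,65],[0,0,0.1,0,0,0,65],[0,0,0.08,0,0,0,65],[0,0,0.05,0,0,0,65],[0,0,0.024,0,0,0,65],[0,0,0,0,0,0,0],[0,0,0,0,0,0,0],[0,0,0,0,0,0,0],[0,0,0,0,0,0,0],[0,0,0,0,0,0,0]]'; python3 -m inch '[[0,0,-0.05,0,0,0,0],[0,0,-0.05,0,0,0,0],[0,0,-0.1,0,0,0,0],[0,0,-0.13,0,0,0,0],[0,0,0,0,0,0,0],[0,0,0,0,0,0,0],[0,0,0,0,0,0,0],[0,0,0,0,0,0,0],[0,0,0,0,0,0,0],[0,0,0,0,0,0,0]]'
python3 - <<'E'
from h import *
plan((.6225,.095),.21,-.083)
E
```

```text
t: 39.25
ee_pos: [0.6112, -0.3447, 0.0765]
orientation: [0.986, 0.164, 0.001, 0.001]
ft_force: [-0.3, 0.6, -1.4]
gripper_width: 0.0351
gripper_force: 61.2
t: 40.25
ee_pos: [0.6103, -0.3441, 0.2039]
orientation: [0.986, 0.164, -0.001, -0.001]
ft_force: [0.5, -0.2, -1.4]
gripper_width: 0.0355
gripper_force: 61.5
pos [ 0.6103 -0.3441  0.2039] yaw -1.241 shift [ 0.385 -1.029 -0.014] turn [-0.005  0.    -2.315] j6 0.6 t 40.25
```

```bash
python3 -m inch '[[0.038,-0.103,-0.002,0,0,0,0],[0.038,-0.103,-0.002,0,0,0,0],[0.038,-0.103,-0.002,0,0,0,0],[0.038,-0.103,-0.002,0,0,0,0],[0.038,-0.103,-0.002,0,0,0,0],[0.038,-0.103,-0.001,0,0,0,0],[0.038,-0.103,-0.001,0,0,0,0],[0.038,-0.103,-0.001,0,0,0,0],[0.038,-0.103,-0.001,0,0,0,0],[0.043,-0.102,0,0,0,0,0]]'; python3 -m inch '[[0,0,0,0,0,-0.29,0],[0,0,0,0,0,-0.29,0],[0,0,0,0,0,-0.29,0],[0,0,0,0,0,-0.29,0],[0,0,0,0,0,-0.29,0],[0,0,0,0,0,-0.29,0],[0,0,0,0,0,-0.29,0],[0,0,0,0,0,-0.285,0],[0,0,0,0,0,0,0],[0,0,0,0,0,0,0]]'
python3 - <<'E'
from h import *
plan((.6225,.095),.108,-.083); print(arm.get_obs()["gripper_width"])
E
```

```text
t: 41.25
ee_pos: [0.6227, 0.0966, 0.2109]
orientation: [0.986, 0.164, -0.0, -0.0]
ft_force: [-0.1, 1.1, -2.3]
gripper_width: 0.0354
gripper_force: 61.4
t: 42.25
ee_pos: [0.6229, 0.0949, 0.2108]
orientation: [0.737, 0.676, -0.0, -0.0]
ft_force: [-0.1, 0.8, -1.8]
gripper_width: 0.0355
gripper_force: 61.3
pos [0.6229 0.0949 0.2108] yaw -0.086 shift [ 0.    -0.001  0.257] turn [-0.001  0.    -0.006] j6 0.1 t 42.25
0.03552894727047836
```

```bash
python3 -m inch '[[0,0,0.09,0,0,0,0],[0,0,0.08,0,0,0,0],[0,0,0.05,0,0,0,0],[0,-0.001,0.03,0,0,0,0],[0,-0.001,0.007,0,0,0,0],[0,0,0,0,0,0,0],[0,0,0,0,0,0,0],[0,0,0,0,0,0,0],[0,0,0,0,0,0,0],[0,0,0,0,0,0,0]]'
python3 - <<'E'
from h import *
plan((.6225,.095),.107,-.083); print(arm.get_obs()["gripper_width"])
E
```

```text
t: 43.25
ee_pos: [0.6226, 0.095, 0.1091]
orientation: [0.736, 0.677, 0.0, 0.0]
ft_force: [-1.0, 0.1, -1.3]
gripper_width: 0.0349
gripper_force: 61.5
pos [0.6226 0.095  0.1091] yaw -0.083 shift [ 0.    -0.     0.005] turn [ 0.003 -0.    -0.   ] j6 0.1 t 43.25
0.03493252823013095
```

```bash
python3 -m inch '[[0,0,0.004,0,0,0,0],[0,0,0,0,0,0,0],[0,0,0,0,0,0,65],[0,0,0,0,0,0,65],[0,0,0,0,0,0,65],[0,0,0,0,0,0,65],[0,0,-0.04,0,0,0,65],[0,0,-0.1,0,0,0,65],[0,0,-0.12,0,0,0,65],[0,0,-0.12,0,0,0,65]]'; python3 -m inch '[[-0.1,0,-0.05,0,0,0,30],[-0.1,0,-0.05,0,0,0,30],[-0.05,0,-0.05,0,0,0,30],[0,0,0,0,0,0,0],[0,0,0,0,0,0,0],[0,0,0,0,0,0,0],[0,0,0,0,0,0,0],[0,0,0,0,0,0,0],[0,0,0,0,0,0,0],[0,0,0,0,0,0,0]]'
python3 - <<'E'
from h import *
plan((.40,-.10),.20,-.083)
c,im=wimg("w9",None); np.save("w9.npy",c["camera_from_world"])
for q in("blank1_mid","done1_mid","gate_hinge"):
  for d in arm.place_of(q,"wrist"): print(q,round(d['conf'],2),np.round(d['point']),ray(d['point'],c,.048).round(4))
g=cv2.cvtColor(im,cv2.COLOR_RGB2GRAY)
for y in(.17,.185,.2,.215,.23,.07,.085,.095,.11,.12, .15):
    # brightness profile across top-face height
    zt=.03 if y==.15 else .066
    xs=.6207+.0836*(y-.074)+np.arange(-.04,.0401,.004)
    p=[proj((x,y-.083*(x-.6207-.0836*(y-.074)),zt),c) for x in xs]
    print(y,[int(g[int(round(v)),int(round(u))]) if 0<=v<400 and 0<=u<640 else -1 for u,v in p])
E
```

```text
t: 44.25
ee_pos: [0.6219, 0.095, 0.2612]
orientation: [0.736, 0.677, 0.0, 0.0]
ft_force: [2.0, 0.0, -0.1]
gripper_width: 0.0556
gripper_force: 0.0
t: 45.25
ee_pos: [0.6139, -0.0043, 0.3182]
orientation: [0.736, 0.677, -0.0, -0.0]
ft_force: [0.6, 0.8, -1.1]
gripper_width: -0.0001
gripper_force: 0.0
pos [ 0.6139 -0.0043  0.3182] yaw -0.082 shift [-0.283 -0.513  0.296] turn [-0.002 -0.     0.001] j6 -0.07 t 45.25
blank1_mid 0.8 [111. 226.] [ 0.3821 -0.0395  0.048 ]
blank1_mid 0.59 [455. 274.] [ 0.7543 -0.1281  0.048 ]
done1_mid 0.82 [123.  78.] [0.4313 0.1079 0.048 ]
gate_hinge 0.72 [228. 206.] [ 0.5118 -0.0283  0.048 ]
0.17 [-1, -1, -1, -1, -1, -1, -1, -1, -1, -1, -1, -1, -1, -1, -1, -1, -1, -1, -1, -1, -1]
0.185 [-1, -1, -1, -1, -1, -1, -1, -1, -1, -1, -1, -1, -1, -1, -1, -1, -1, -1, -1, -1, -1]
0.2 [-1, -1, -1, -1, -1, -1, -1, -1, -1, -1, -1, -1, -1, -1, -1, -1, -1, -1, -1, -1, -1]
0.215 [-1, -1, -1, -1, -1, -1, -1, -1, -1, -1, -1, -1, -1, -1, -1, -1, -1, -1, -1, -1, -1]
0.23 [-1, -1, -1, -1, -1, -1, -1, -1, -1, -1, -1, -1, -1, -1, -1, -1, -1, -1, -1, -1, -1]
0.07 [160, 159, 153, 155, 161, 159, 255, 255, 255, 185, 186, 190, 190, 190, 170, 87, 82, 88, 89, 90, 85]
0.085 [155, 152, 153, 156, 158, 166, 254, 254, 254, 255, 185, 193, 188, 190, 127, 88, 86, 91, 87, 84, 85]
0.095 [152, 156, 152, 152, 156, 183, 254, 254, 254, 255, 193, 192, 193, 192, 127, 92, 88, 87, 90, 88, 84]
0.11 [150, 148, 150, 147, 152, 232, 254, 254, 254, 254, 250, 192, 194, 196, 124, 90, 89, 88, 89, 86, 82]
0.12 [84, 87, 82, 86, 88, 157, 198, 199, 194, 194, 197, 195, 199, 198, 133, 85, 84, 90, 87, 85, 82]
0.15 [108, 137, 121, 139, 144, 142, 147, 147, 255, 255, 255, 255, 255, 145, 140, 145, 141, 146, 148, 142, 145]
```

```bash
python3 - <<'E'
from h import *
s=arm.get_calibration("scene"); im=arm.snapshot("scene"); g=cv2.cvtColor(im,cv2.COLOR_RGB2GRAY)
for y in(.18,.19,.2,.21,.22,.255):
    zt=.03 if y==.255 else .066
    x0=.6207+.0836*(y-.074)
    print(y,[int(g[tuple(int(round(t)) for t in proj((x0+e,y-.083*e,zt),s)[::-1])]) for e in np.arange(-.04,.0401,.004)])
cv2.imwrite("pics/scene2.png",im[:,:,::-1])
plan((.4834,-.211),.318,-.083)
P=[]
f=lambda th,d,r=.18: np.array([r*-np.sin(th)-d*np.cos(th), r*np.cos(th)-d*np.sin(th)])
P=[f(1.364,.05),f(1.364,.02)]+[f(t,.02) for t in np.arange(1.25,.1,-.125)]
for p,q in zip(P,P[1:]): print(((q-p)/.4).round(3))
print(P[-1],np.array([.511,-.026])+P[-1][0]*np.array([.083,.9966])+P[-1][1]*np.array([.9966,-.083]))
E
```

```text
0.18 [121, 119, 122, 121, 119, 171, 215, 213, 207, 207, 207, 207, 210, 210, 179, 98, 102, 112, 108, 97, 83]
0.19 [121, 123, 123, 119, 119, 129, 207, 212, 209, 208, 209, 208, 209, 213, 206, 109, 103, 106, 108, 103, 81]
0.2 [122, 120, 121, 124, 119, 139, 212, 212, 210, 208, 207, 210, 207, 207, 210, 96, 105, 105, 112, 90, 86]
0.21 [119, 122, 120, 120, 118, 126, 172, 214, 209, 207, 207, 210, 208, 211, 215, 158, 106, 105, 109, 118, 127]
0.22 [120, 117, 120, 121, 122, 151, 215, 211, 212, 209, 210, 209, 211, 208, 212, 119, 132, 123, 115, 107, 123]
0.255 [121, 120, 119, 122, 116, 116, 130, 130, 223, 227, 224, 224, 226, 136, 114, 104, 117, 121, 121, 103, 106]
pos [ 0.614  -0.0047  0.3187] yaw -0.083 shift [-0.541 -0.283  0.002] turn [ 0.  0. -0.] j6 -0.07 t 45.5
[0.015 0.073]
[0.008 0.051]
[0.015 0.054]
[0.022 0.052]
[0.028 0.049]
[0.034 0.045]
[0.039 0.041]
[0.044 0.035]
[0.048 0.029]
[0.052 0.023]
[0.054 0.017]
[-0.04228541  0.17610209] [ 0.68299365 -0.08275811]
```

Both blanks are centred on the beam, each spanning ±18 mm about its centre line. Now the gate.

```bash
python3 -m inch '[[-0.09,-0.047,0,0,0,0,0],[-0.09,-0.047,0,0,0,0,0],[-0.09,-0.047,0,0,0,0,0],[-0.09,-0.047,0,0,0,0,0],[-0.09,-0.047,0,0,0,0,0],[-0.09,-0.048,0,0,0,0,0],[0,0,0,0,0,0,0],[0,0,0.1,0,0,0,0],[0,0,0.1,0,0,0,0],[0,0,0.1,0,0,0,0]]'; python3 -m inch '[[0,0,0.1,0,0,0,0],[0,0,0.1,0,0,0,0],[0,0,0.04,0,0,0,0],[0,0,0,0,0,0,0],[0.015,0.073,0,0,0,0,0],[0.008,0.051,0,0,0,0,0],[0.015,0.054,0,0,0,0,0],[0,0,0,0,0,0,0],[0,0,0,0,0,0,0],[0,0,0,0,0,0,0]]'
python3 - <<'E'
from h import *
plan((.683,-.083),.103,-.083)
c=arm.get_calibration("side"); im=arm.snapshot("side")
for d in arm.place_of("gate_edge","side"): print(d['conf'],ray(d['point'],c,.03))
E
```

```text
t: 46.5
ee_pos: [0.4838, -0.2104, 0.1981]
orientation: [0.736, 0.677, 0.001, 0.001]
ft_force: [-0.0, -0.2, 0.3]
gripper_width: 0.0002
gripper_force: 0.0
t: 47.5
ee_pos: [0.5551, -0.2013, 0.1033]
orientation: [0.736, 0.677, -0.0, 0.0]
ft_force: [-0.7, -0.2, 0.2]
gripper_width: 0.0001
gripper_force: 0.0
pos [ 0.5551 -0.2013  0.1033] yaw -0.083 shift [0.321 0.294 0.001] turn [0.    0.001 0.   ] j6 -0.41 t 47.5
0.9 [ 0.5929108  -0.23238189  0.03      ]
```

Gate is following (edge moved from x≈0.54 to 0.59). Continue the arc.

```bash
python3 -m inch '[[0.022,0.052,0,0,0,0,0],[0.028,0.049,0,0,0,0,0],[0.034,0.045,0,0,0,0,0],[0.039,0.041,0,0,0,0,0],[0.044,0.035,0,0,0,0,0],[0.048,0.029,0,0,0,0,0],[0.052,0.023,0,0,0,0,0],[0.027,0.008,0,0,0,0,0],[0,0,0,0,0,0,0],[0,0,0,0,0,0,0]]'
python3 - <<'E'
from h import *
plan((.683,-.083),.103,-.083)
p=np.array(arm.get_obs()["ee_pos"])[:2]-[.511,-.026]; print("a,b",p@[.083,.9966],p@[.9966,-.083])
for n in("side","scene"):
  c=arm.get_calibration(n); im=arm.snapshot(n)
  for d in arm.place_of("gate_edge",n): print(n,d['conf'],ray(d['point'],c,.03))
E
```

```text
t: 48.6
ee_pos: [0.6771, -0.0939, 0.1026]
orientation: [0.736, 0.677, -0.0, -0.0]
ft_force: [0.3, -0.8, 0.2]
gripper_width: 0.0
gripper_force: 0.0
pos [ 0.6771 -0.0939  0.1026] yaw -0.083 shift [ 0.028  0.012 -0.001] turn [-0.001  0.001 -0.   ] j6 -0.18 t 48.6
a,b -0.053930785324017266 0.171147579715727
side 0.94 [ 0.71249956 -0.08560849  0.03      ]
```

```bash
python3 -m inch '[[0.02,0.008,0,0,0,0,0],[0.02,0.004,0,0,0,0,0],[0.015,0,0,0,0,0,0],[0.01,0,0,0,0,0,0],[0.007,0,0,0,0,0,0],[0,0,0,0,0,0,0],[0,0,0,0,0,0,0],[0,0,0,0,0,0,0],[0,0,0,0,0,0,0],[0,0,0,0,0,0,0]]'
python3 - <<'E'
from h import *
p=np.array(arm.get_obs()["ee_pos"])[:2]-[.511,-.026]; print("a,b",p@[.083,.9966],p@[.9966,-.083])
for n in("side","scene"):
  c=arm.get_calibration(n); im=arm.snapshot(n)
  for d in arm.place_of("gate_edge",n): print(n,d['conf'],ray(d['point'],c,.03))
E
```

```text
t: 49.8
ee_pos: [0.6847, -0.0721, 0.1029]
orientation: [0.736, 0.677, -0.004, 0.004]
ft_force: [-1.9, -19.5, -2.0]
gripper_width: -0.0001
gripper_force: 9.5
a,b -0.03148158958821623 0.1769527407888718
side 0.97 [ 0.70374789 -0.0648516   0.03      ]
side 0.67 [0.40661106 0.12984247 0.03      ]
scene 0.45 [ 0.66675803 -0.45646913  0.03      ]
```

```bash
python3 - <<'E'
from h import *
w=arm.snapshot("wrist"); cv2.imwrite("pics/w10.png",w[:,:,::-1]); np.save("w10.npy",arm.get_calibration("wrist")["camera_from_world"])
s=arm.snapshot("side")[130:280,270:450]; s2=arm.snapshot("scene")[140:290,270:470]
print(arm.get_obs()["ft_force"])
A=cv2.resize(s,(400,250),interpolation=cv2.INTER_CUBIC);B=cv2.resize(s2,(400,250),interpolation=cv2.INTER_CUBIC)
W=cv2.resize(w[50:400,80:560],(480,350))
C=np.zeros((600,800,3),np.uint8);C[:250,:400]=A;C[:250,400:]=B;C[250:,:480]=W
cv2.imwrite("pics/comp.png",C[:,:,::-1])
E
```

```text
[ -2.31320115 -19.6896832   -1.32652232]
```

View pics/comp.png

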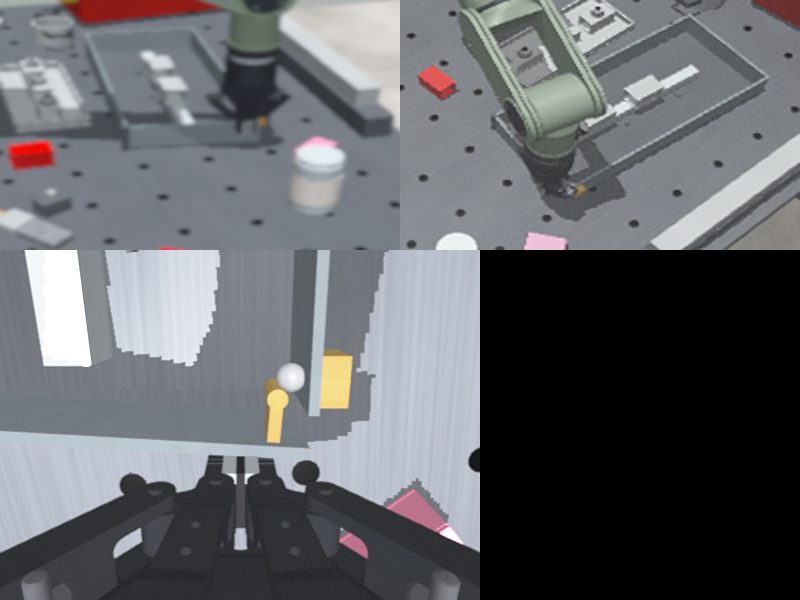

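The last picture shows the gate almost shut. Its top edge slopes about 0.06 rad and its yellow tongue is just against the silver catch ball, so it is in the catch's resisting zone. I'll push slightly more and watch the force.

```bash
python3 -m inch '[[0.01,0,0,0,0,0,0],[0,0,0,0,0,0,0],[0,0,0,0,0,0,0],[0,0,0,0,0,0,0],[0,0,0,0,0,0,0],[0,0,0,0,0,0,0],[0,0,0,0,0,0,0],[0,0,0,0,0,0,0],[0,0,0,0,0,0,0],[0,0,0,0,0,0,0]]'
cat >> h.py <<'E'
def gate_slope(name="wrist"):
    """gate top edge from wrist picture: bright line below dark band; returns world points at z=.053"""
    c=arm.get_calibration("wrist"); im=arm.snapshot("wrist"); g=cv2.cvtColor(im,cv2.COLOR_RGB2GRAY).astype(float)
    return c,g
E
python3 - <<'E'
from h import *
def edge(g,c):
    us=np.arange(100,340,20); vs=[]
    for u in us:
        col=cv2.GaussianBlur(g[:,u-2:u+3],(5,1),0).mean(1)[170:280]; vs.append(170+int(np.argmax(np.diff(col))))
    P=np.array([ray((u,v),c,.053)[:2] for u,v in zip(us,vs)]); q=P-[.511,-.026]
    A=q@[.083,.9966]; B=q@[.9966,-.083]; k=np.polyfit(B,A,1); print(vs,"angle",-k[0],"a at b=.18",np.polyval(k,.18), (A-np.polyval(k,B)).std())
g0=cv2.imread("pics/w10.png",0).astype(float); edge(g0,dict(K=arm.get_calibration("wrist")["K"],camera_from_world=np.load("w10.npy")))
c,g=gate_slope(); edge(g,c)
p=np.array(arm.get_obs()["ee_pos"])[:2]-[.511,-.026]; print("a,b",p@[.083,.9966],p@[.9966,-.083],arm.get_obs()["ft_force"])
E
```

```text
t: 51.15
ee_pos: [0.6852, -0.0611, 0.1027]
orientation: [0.736, 0.677, 0.0, 0.0]
ft_force: [1.3, -2.3, -1.8]
gripper_width: -0.0003
gripper_force: 1.0
[231, 232, 233, 234, 236, 237, 238, 239, 240, 241, 242, 243] angle 0.06097384698877612 a at b=.18 -0.01632017086535563 0.00011128405907717749
[244, 244, 244, 244, 244, 244, 243, 243, 243, 243, 243, 243] angle -0.006476881434405954 a at b=.18 -0.004284999059930501 0.00010194635578056888
a,b -0.02050155378259233 0.17653191334921434 [ 0.96837701 -1.93212098 -0.22872087]
```

The gate snapped home: the measured angle went from 0.061 to about 0 and the force dropped. Back off, rise and verify.

```bash
python3 -m inch '[[-0.02,0,0,0,0,0,0],[-0.04,0,0,0,0,0,0],[-0.04,0,0,0,0,0,0],[0,0,-0.08,0,0,0,0],[0,0,-0.12,0,0,0,0],[0,0,-0.12,0,0,0,0],[0,0,-0.12,0,0,0,0],[0,0,-0.12,0,0,0,0],[0,0,0,0,0,0,0],[0,0,0,0,0,0,0]]'; python3 -m inch '[[0,-0.12,0,0,0,0,0],[0,-0.12,0,0,0,0,0],[0,-0.12,0,0,0,0,0],[0,0,0,0,0,0,0],[0,0,0,0,0,0,0],[0,0,0,0,0,0,0],[0,0,0,0,0,0,0],[0,0,0,0,0,0,0],[0,0,0,0,0,0,0],[0,0,0,0,0,0,0]]'
python3 - <<'E'
from h import *
plan((.5,-.1),.3,-.083)
c,im=wimg("w11",None); g=cv2.cvtColor(im,cv2.COLOR_RGB2GRAY)
P=[]
for b in np.arange(.03,.18,.015):
    w=[np.array([.511,-.026])+a*np.array([.083,.9966])+b*np.array([.9966,-.083]) for a in np.arange(-.03,.03,.001)]
    pr=[proj((x[0],x[1],.053),c) for x in w]
    v=np.array([float(g[int(round(p[1])),int(round(p[0]))]) if 0<=p[1]<400 and 0<=p[0]<640 else 0 for p in pr]); P.append((b,-.03+.001*int(np.argmax(v))))
print(np.round(P,3).tolist(),np.polyfit(*np.array(P).T,1))
for n in("scene","side"):
    s=arm.get_calibration(n); im=arm.snapshot(n); gg=cv2.cvtColor(im,cv2.COLOR_RGB2GRAY); cv2.imwrite(f"pics/{n}9.png",im[:,:,::-1])
    for d in arm.place_of("gate_edge",n): print(n,round(d['conf'],2),ray(d['point'],s,.03).round(3))
    for y in(.075,.095,.115,.18,.2,.22):
        x0=.6207+.0836*(y-.074)
        print(n,y,[int(gg[tuple(int(round(t)) for t in proj((x0+e,y-.083*e,.066),s)[::-1])]) for e in np.arange(-.032,.0321,.004)])
E
```

```text
t: 52.2
ee_pos: [0.6824, -0.1026, 0.3297]
orientation: [0.736, 0.677, 0.001, 0.002]
ft_force: [-0.9, -0.3, -0.1]
gripper_width: -0.0003
gripper_force: 0.0
t: 53.2
ee_pos: [0.5388, -0.0892, 0.3267]
orientation: [0.736, 0.677, 0.0, 0.0]
ft_force: [-0.7, 0.3, 0.5]
gripper_width: -0.0
gripper_force: 0.0
pos [ 0.5388 -0.0892  0.3267] yaw -0.083 shift [-0.035 -0.094  0.067] turn [0.    0.    0.001] j6 -0.24 t 53.2
[[0.03, 0.027], [0.045, -0.009], [0.06, -0.009], [0.075, -0.008], [0.09, 0.011], [0.105, 0.011], [0.12, -0.009], [0.135, -0.009], [0.15, -0.009], [0.165, -0.006]] [-0.12121212  0.01081818]
scene 0.68 [ 0.718 -0.065  0.03 ]
scene 0.075 [125, 122, 119, 142, 206, 211, 208, 208, 207, 211, 209, 207, 180, 122, 109, 109, 106]
scene 0.095 [124, 123, 122, 138, 213, 212, 207, 207, 207, 209, 209, 212, 206, 110, 106, 109, 114]
scene 0.115 [124, 124, 123, 142, 215, 212, 210, 209, 210, 210, 209, 208, 207, 119, 129, 111, 111]
scene 0.18 [124, 122, 121, 169, 215, 212, 209, 209, 209, 209, 210, 210, 178, 99, 101, 111, 112]
scene 0.2 [121, 125, 119, 138, 212, 214, 210, 208, 208, 211, 208, 208, 210, 101, 109, 109, 112]
scene 0.22 [119, 123, 122, 152, 216, 213, 213, 209, 209, 211, 210, 209, 210, 120, 134, 128, 110]
side 0.62 [ 0.708 -0.052  0.03 ]
side 0.075 [107, 126, 162, 193, 208, 212, 214, 214, 217, 216, 206, 187, 157, 132, 124, 123, 124]
side 0.095 [106, 146, 182, 207, 217, 218, 218, 217, 217, 217, 215, 201, 147, 128, 124, 124, 124]
side 0.115 [118, 134, 185, 207, 211, 211, 209, 209, 210, 210, 208, 198, 176, 146, 124, 125, 124]
side 0.18 [113, 116, 155, 191, 210, 215, 214, 213, 213, 212, 204, 185, 154, 130, 124, 123, 124]
side 0.2 [124, 136, 157, 186, 208, 217, 218, 218, 217, 217, 215, 209, 160, 134, 125, 125, 124]
side 0.22 [135, 163, 189, 206, 215, 220, 212, 205, 205, 207, 206, 202, 186, 160, 133, 124, 124]
```

The gate line is flat across its width, so it is shut, and both blanks are still centred on the beam. I'm handing it in.

```bash
python3 -c "
from plant import arm
print(arm.job_done())"
```

```text
the job is handed in; nothing more can be done
None
```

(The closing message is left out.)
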